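Tamp the annealing pan level

TASK

Take the tamper from its sloped rest and press down the chunks of brick that stick up in the annealing pan, until all six lie flat and level inside it; the brick is crumbly, so press gently with the tamper, never with the gripper, and do not pound. Then put the tamper back on its rest as it stood, and leave everything else on the bench where it is.

Things in the scene. Friction and masses are not known exactly. Their poses are not given: they have to be found in the camera images.
- pan: Fixed steel annealing pan, open on top. Origin under its centre at table height, z up. Inside 172 mm along its x, 144 mm along its y, walls 3 mm; floor 12 mm and rim 64 mm above the origin. Six chunks lie in three rows (near x = -57, 0, +57 mm), two to a row: one by the +y wall, one by the -y wall.
- tamper_grip (a point): Point on the tamper's handle axis, 112 mm from its working face. Tamper: flat steel head 48 x 48 x 16 mm, square wooden handle 28 x 28 mm with sides parallel to the head's, 148 mm long in all, about 0.4 kg. z runs from the face up the handle; x, y square to its sides. It stands on the sloped rest, handle leaning 30 degrees from vertical.
- tamper_face (a point): Centre of the tamper's flat working face (its underside); axes as for tamper_grip.
- rest_seat (a point): Where the tamper's face centre belongs on the rest, a fixed wooden stand 110 x 90 mm. Its board, 84 mm wide along y, slopes 30 degrees, falling towards the rest's -x (roughly to the robot), with a 10 mm lip at the low edge that the seated head touches. Axes: z up, y along the lip; board normal (-0.5, 0, 0.866), uphill (0.866, 0, 0.5).
- chunk_a: Loose off-white brick chunk 50 x 62 x 28 mm (x, y, z), about 75 g, by the pan's +y wall, in any row. Origin at its centre. Flat: z up, centre 26 mm above the pan's origin. Proud: tipped about 45 degrees, upper end leaning on that wall, top edge 75 mm above the table, 20 mm in from the wall; pressed there (up to about 20 N) its foot slides inwards and it lies flat.
- chunk_b: Loose off-white brick chunk 50 x 62 x 28 mm (x, y, z), about 75 g, by the pan's +y wall, in any row. Origin at its centre. Flat: z up, centre 26 mm above the pan's origin. Proud: tipped about 45 degrees, upper end leaning on that wall, top edge 75 mm above the table, 20 mm in from the wall; pressed there (up to about 20 N) its foot slides inwards and it lies flat.
- chunk_c: Loose off-white brick chunk 50 x 62 x 28 mm (x, y, z), about 75 g, by the pan's +y wall, in any row. Origin at its centre. Flat: z up, centre 26 mm above the pan's origin. Proud: tipped about 45 degrees, upper end leaning on that wall, top edge 75 mm above the table, 20 mm in from the wall; pressed there (up to about 20 N) its foot slides inwards and it lies flat.
- chunk_d: Loose off-white brick chunk 50 x 62 x 28 mm (x, y, z), about 75 g, by the pan's -y wall, in any row. Origin at its centre. Flat: z up, centre 26 mm above the pan's origin. Proud: tipped about 45 degrees, upper end leaning on that wall, top edge 75 mm above the table, 20 mm in from the wall; pressed there (up to about 20 N) its foot slides inwards and it lies flat.
- chunk_e: Loose off-white brick chunk 50 x 62 x 28 mm (x, y, z), about 75 g, by the pan's -y wall, in any row. Origin at its centre. Flat: z up, centre 26 mm above the pan's origin. Proud: tipped about 45 degrees, upper end leaning on that wall, top edge 75 mm above the table, 20 mm in from the wall; pressed there (up to about 20 N) its foot slides inwards and it lies flat.
- chunk_f: Loose off-white brick chunk 50 x 62 x 28 mm (x, y, z), about 75 g, by the pan's -y wall, in any row. Origin at its centre. Flat: z up, centre 26 mm above the pan's origin. Proud: tipped about 45 degrees, upper end leaning on that wall, top edge 75 mm above the table, 20 mm in from the wall; pressed there (up to about 20 N) its foot slides inwards and it lies flat.
- bench_block: Bystander: loose steel block 75 x 75 x 28 mm, origin under its centre.
- flux_jar: Bystander: loose amber glass jar 54 mm across, 60 mm tall, origin under its centre.
- mallet: Bystander: loose wooden mallet lying down; head 54 mm across and 85 mm long at its origin, handle 200 mm towards its -x.
- file_brush: Bystander: loose hand brush lying along its x, origin under its middle.

How it is judged:
By the outcome, as a careful person would: the job done as asked, in the order asked, and still so for the second after the job is handed in, with the robot touching nothing.
It also fails if it takes over 64 s, if anything falls off the work surface, if the arm or the gripper's body presses on something with over 40 N, if the wrist force passes 120 N, or if a joint passes its speed limit or range.

ROBOT

A 6-joint arm with a two-finger parallel gripper is mounted at the origin on the work surface. World frame = base frame: x ahead of the robot, y to its left, z up, the work surface at z = 0. Lengths are in mm, angles in rad, forces in N, time in s.
With the tool pointing down it reaches from about 300 to 1000 mm from the base axis. Payload 5.1 kg.
Tool frame: the origin (TCP) lies at the very end of the fingers, on their centre line; the grasp point (between the pads) lies robot.hold_point_z behind it (robot.hold_point_z is the distance from the TCP to the grasp point, in mm); z points along the fingers, y is the direction in which the jaws open and shut (so a half turn about z gives the same grasp; the last joint's range is limited). The gripper opens to 95 mm and grips with 3 to 60 N. Pads are 20 mm wide; open, the fingers measure 119 mm over their backs; the gripper's body (75 mm by 180 mm) begins 59 mm behind the grasp point.
Start: joints at [1.174, 0.124, 1.65, -0, 1.367, -0.083], TCP at [200.66, 618.24, 214.656] pointing down, gripper open.
Joint ranges: [-2.61, 2.61], [-1.02, 2.33], [0.03, 2.71], [-1.35, 4.49], [0.32, 2.68], [-2.91, 2.91]. Speed limits (rad/s): [2.57, 2.57, 3.14, 3.14, 3.14, 3.14].

INTERFACE

Orientations are given as a unit quaternion [x, y, z, w].
In Python, from bench import telemetry, imaging, order, robot gives the robot as it stands. The module is installed in compiled form; this text tells all that it offers.
- The arm moves only by the tool drive_tool, never from a script. Its argument "increments" is a list of rows, each a list of 6 numbers: the shift along the world's x, y, z in units of 25 mm (1.0 is 25 mm), then the turn, a rotation vector about the world's x, y, z in units of 10 degrees (1.0 is 10 degrees). In form: [[tx, ty, tz, wx, wy, wz], ...]. A call has 1 to 5 rows; each row is the pose to reach, as a shift and turn from the pose commanded when the call began; what a row does not reach only later rows make up. A row lasts 1/8 s, in which the tool goes at most 62.5 mm and 10.7 degrees, less where a joint would pass 70% of its speed; a pose out of reach is approached as far as the arm can. A call with a gripper value outside its range is refused whole. "fingers" is the closure in counts, from 0 (fully open) to 255 (shut), set as the call begins (left out, the last holds). The fingers move at their own pace and stop on an object; "squeeze" is the grip in N (left out, the last holds). Time passes only in rows, so rows that repeat a pose let the fingers close. It gives the time, the measured TCP pose, the force and the opening at its end, in the units of the state.
- telemetry.get_state(): the state, without advancing time (a new reading comes with each control period).
- imaging.snapshot(name): name is "side" or "top"; returns (picture, depth): 384x512x3 uint8, blue, green, red; 384x512 float32, mm along the optical axis (not along the pixel's ray), 0 where there is no reading.
- imaging.camera_model(name): a dict with "fovy" (degrees; the focal length in pixels is half the picture's height over the tangent of half this angle, whatever the lens; pixels are square), "cx", "cy" (the principal point, pixels), "view" (4x4, takes a point from world to camera coordinates). Camera axes: x right, y up, looking along -z (the intrinsics and any distortion apply to the point x, -y, -z); pixel columns grow to the right and rows downward; lengths in mm; the calibration is good to about 2 mm. A picture is of the moment at which its call begins. camera_model takes no time and is no camera call.
- order.close_job(): hands the job in, once; it reports no verdict.
The state is a dict: "time_s": time; "joints": joint angles; "joint_velocities": joint speeds; "tau": joint torques, N m; "eef_pos": TCP position; "tool_rot": TCP orientation; "force": force on the tool from outside, world axes, zero at the start; "ft_torque": the same for the moment, N m; "gripper_width": finger opening in mm.
Only numpy, scipy, OpenCV 4.12 (cv2) and the standard library are available. Lean on these libraries where they do the work, as an engineer would, in place of code of your own. Each camera call takes 0.05 s, during which the arm holds its last target.

## Working session

There is one attempt and no reset: what is moved stays moved. The work goes in short steps, Python scripts to look and compute and a tool call to move; the robot and the scene stay as the last step left them, time stands still between calls to the robot, and variables do not carry over. Pictures are saved under pics/ and viewed, and the job is handed in when it is done.

Besides the shell and the picture viewer there is one more tool, called as name(argument=value, ...) on one line, values as JSON. drive_tool: Moves the arm, as the interface text tells. Its arguments: {"type":"object","properties":{"increments":{"type":"array"},"fingers":{"type":"number"},"squeeze":{"type":"number"}},"required":["increments"]}

```bash
ls; mkdir -p pics
python3 - <<'E'
from bench import telemetry, imaging, robot
import cv2,numpy as np
print(telemetry.get_state()); print(robot.hold_point_z, [a for a in dir(robot) if a[0]!='_'])
for n in ("side","top"):
    p,d=imaging.snapshot(n); m=imaging.camera_model(n)
    print(n,m)
    np.savez(f"{n}0.npz",p=p,d=d); cv2.imwrite(f"pics/{n}0.png",cv2.resize(p,(800,600),interpolation=cv2.INTER_CUBIC))
E
```

```text
pics
{'time_s': 0.0, 'joints': array([ 1.17441605e+00,  1.24466266e-01,  1.65166550e+00, -2.74937696e-05,
        1.36747065e+00, -8.25967337e-02]), 'joint_velocities': array([-0.00141843, -0.00049546, -0.00210819,  0.00029948, -0.00199809,
       -0.00061065]), 'tau': array([-9.02565243e-04, -4.17614865e+01, -3.59926987e+01,  7.73282954e-02,
        4.92539210e-02, -1.87661863e-04]), 'eef_pos': array([200.41650187, 617.66507448, 213.41719436]), 'tool_rot': array([ 1.56246079e-01,  9.87717648e-01, -9.79396077e-04, -2.25287309e-04]), 'force': array([ 0.66609269, -0.55443455, -0.44094452]), 'ft_torque': array([-0.00166681, -0.01406667, -0.00130788]), 'gripper_width': 94.87833372690123}
18.8 ['IKError', 'hold_point_z']
side {'fovy': 50.37617006925462, 'cx': 250.39258110974356, 'cy': 189.4867034237633, 'view': array([[ 7.68453207e-01, -6.39503833e-01,  2.26829497e-02,
        -4.45822385e+02],
       [ 3.82248265e-01,  4.87175595e-01,  7.85204562e-01,
        -2.64792213e+02],
       [-5.13191907e-01, -5.94722445e-01,  6.18820879e-01,
        -9.99630528e+02],
       [ 0.00000000e+00,  0.00000000e+00,  0.00000000e+00,
         1.00000000e+00]])}
top {'fovy': 52.18678742246261, 'cx': 256.71790054297486, 'cy': 188.91959786401085, 'view': array([[ 1.46051673e-02, -9.99842189e-01,  1.01136778e-02,
        -7.78176273e+01],
       [ 9.87979129e-01,  1.59871865e-02,  1.53758415e-01,
        -5.46818023e+02],
       [-1.53895840e-01,  7.74643524e-03,  9.88056711e-01,
        -1.29604501e+03],
       [ 0.00000000e+00,  0.00000000e+00,  0.00000000e+00,
         1.00000000e+00]])}
```

View pics/side0.png

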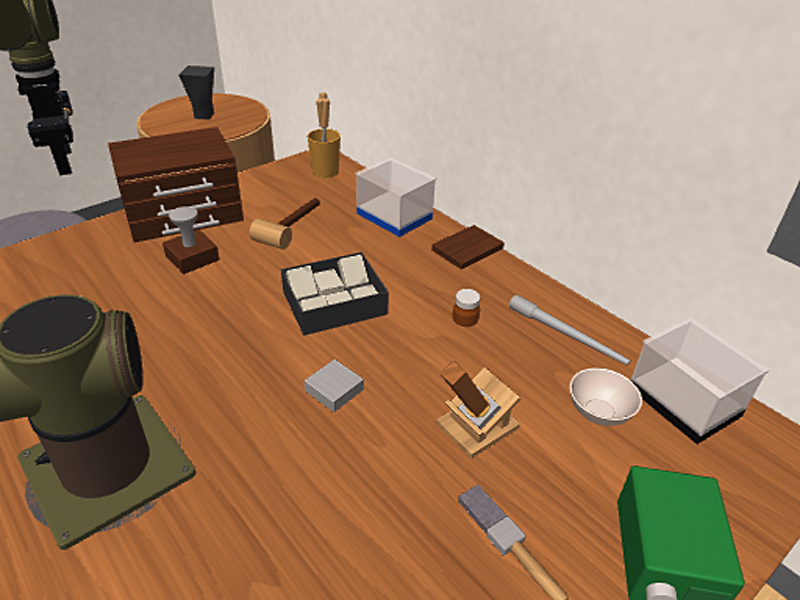

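View pics/top0.png

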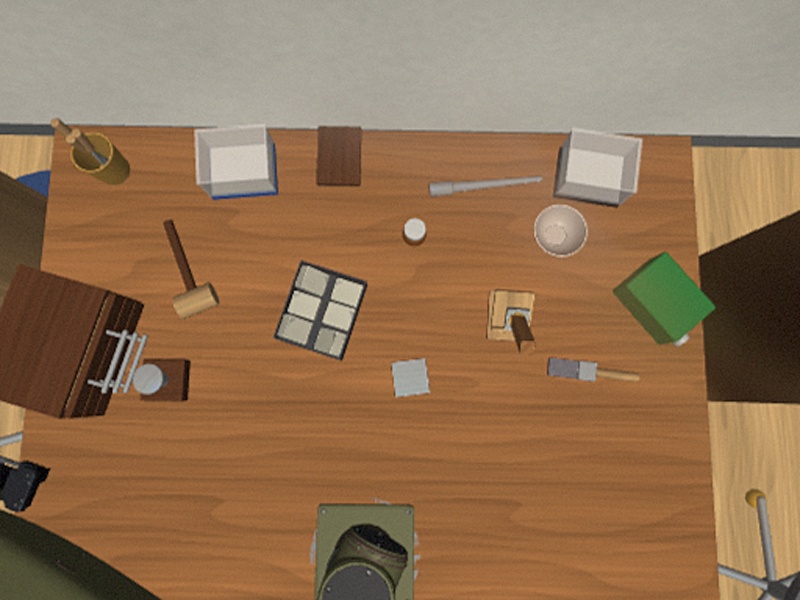

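The side view shows the pan at about (335,290) and the tamper on its rest at about (475,400). The top view puts the pan at about (320,310) and the rest at about (512,315). Next I'll crop both and turn the depth into points.

```bash
cat > h.py <<'E'
import numpy as np,cv2
from bench import telemetry, imaging, robot
def pts(n,d):
    m=imaging.camera_model(n); f=192/np.tan(np.radians(m['fovy']/2))
    v,u=np.mgrid[0:384,0:512].astype(float)
    c=np.stack([(u-m['cx'])/f*d,-(v-m['cy'])/f*d,-d],-1)
    V=m['view']; w=(c-V[:3,3])@V[:3,:3]
    w[d<=0]=np.nan
    return w
def proj(n,P):
    m=imaging.camera_model(n); f=192/np.tan(np.radians(m['fovy']/2))
    c=np.atleast_2d(P)@m['view'][:3,:3].T+m['view'][:3,3]
    return np.stack([m['cx']+f*c[:,0]/-c[:,2], m['cy']+f*c[:,1]/c[:,2]],-1)
def ray(n,u,v,z):
    m=imaging.camera_model(n); f=192/np.tan(np.radians(m['fovy']/2)); V=m['view'];R=V[:3,:3]
    o=-R.T@V[:3,3]; d=R.T@np.array([(u-m['cx'])/f,-(v-m['cy'])/f,-1]); return o+d*(z-o[2])/d[2]
E
python3 - <<'E'
from h import *
T=np.load('top0.npz');S=np.load('side0.npz')
for n,A,(x0,y0,x1,y1) in (('top',T,(165,155,245,240)),('top2',T,(300,175,360,235)),('side',S,(170,150,260,220)),('side2',S,(270,220,340,300))):
    c=A['p'][y0:y1,x0:x1]; s=min(800/(x1-x0),600/(y1-y0)); cv2.imwrite(f'pics/c_{n}.png',cv2.resize(c,None,fx=s,fy=s,interpolation=cv2.INTER_CUBIC)); print(n,s,x0,y0)
    w=pts(n[:3] if n[0]=='t' else 'side',A['d'])[y0:y1,x0:x1]
    z=w[...,2]; print('z range',np.nanpercentile(z,[1,10,50,90,99]))
E
```

```text
top 7.0588235294117645 165 155
z range [-6.84529103 -3.57949206  1.6538668  57.32427052 71.93532378]
top2 10.0 300 175
z range [ -6.26204643  -3.34658254   1.31108221  79.50749791 184.36432329]
side 8.571428571428571 170 150
z range [-3.76355835 -1.75687986  1.90318868 58.52090323 71.74706178]
side2 7.5 270 220
z range [ -3.54404812  -1.72399984   1.0800157   79.8325826  184.12973048]
```

Run:
```python
import cv2,numpy as np
a=[cv2.resize(cv2.imread(f'pics/c_{n}.png'),(400,300)) for n in ('top','top2','side','side2')]
b=np.vstack([np.hstack(a[:2]),np.hstack(a[2:])]); cv2.imwrite('pics/m0.png',b)
```

```text
(no output)
```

View pics/m0.png

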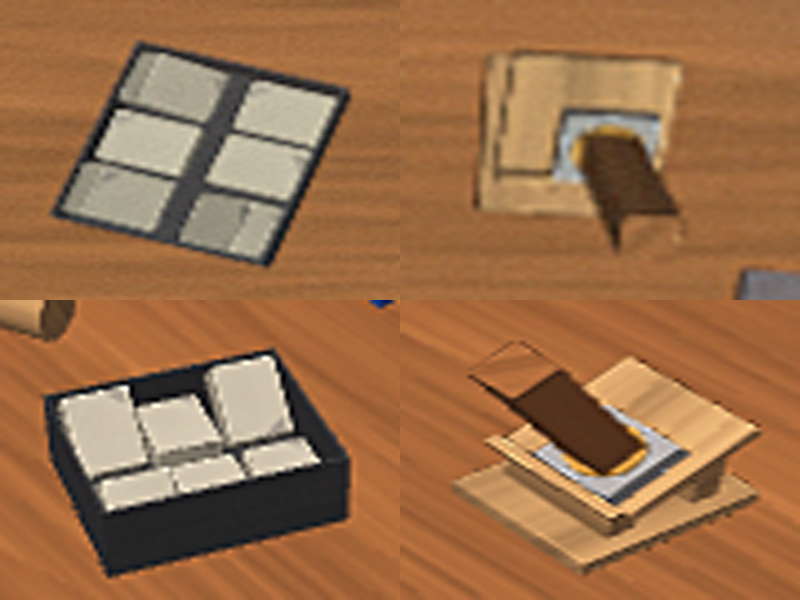

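```bash
cat > fit.py <<'E'
from h import *
T=np.load('top0.npz');S=np.load('side0.npz')
for n,A,(x0,y0,x1,y1) in (('top',T,(165,155,245,240)),('side',S,(170,150,260,220))):
    w=pts(n,A['d'])[y0:y1,x0:x1]; p=A['p'][y0:y1,x0:x1]
    g=p.max(-1)
    dark=(g<75)
    m=dark&(abs(w[...,2]-64)<6)
    q=w[m]; print(n,m.sum())
    (c,s,a)=cv2.minAreaRect(q[:,:2].astype(np.float32)); print('rim rect',c,s,a, q[:,2].mean())
# contour approach top: dark|chunk region, cast to z=64
p=T['p'][155:240,165:245]; hsv=cv2.cvtColor(p,cv2.COLOR_BGR2HSV)
fg=((hsv[...,1]<75)|(p.max(-1)<75)).astype(np.uint8)
fg=cv2.morphologyEx(fg,cv2.MORPH_CLOSE,np.ones((5,5)))
cs,_=cv2.findContours(fg,cv2.RETR_EXTERNAL,cv2.CHAIN_APPROX_NONE); c=max(cs,key=cv2.contourArea)[:,0]
W=np.array([ray('top',u+165,v+155,64)[:2] for u,v in c],np.float32)
print('contour z64',cv2.minAreaRect(W))
E
python3 fit.py
```

```text
top 77
rim rect (513.050537109375, 105.2333755493164) (148.4907989501953, 175.36203002929688) 73.00010681152344 62.74802685348545
side 249
rim rect (512.3895874023438, 104.95099639892578) (154.54354858398438, 179.19625854492188) 72.73652648925781 61.93583171827767
contour z64 ((511.661376953125, 103.1753158569336), (153.9774627685547, 175.62924194335938), 72.75994110107422)
```

```bash
cat >> h.py <<'E'
PAN=np.array([512.4,104.8]); PA=np.radians(-17.2)
def topan(w):
    d=w[...,:2]-PAN; c,s=np.cos(PA),np.sin(PA)
    return np.stack([c*d[...,0]+s*d[...,1],-s*d[...,0]+c*d[...,1],w[...,2]],-1)
def frompan(x,y):
    c,s=np.cos(PA),np.sin(PA); return PAN+np.array([c*x-s*y,s*x+c*y])
def heights(n,d):
    q=topan(pts(n,d)).reshape(-1,3); q=q[np.isfinite(q[:,0])]
    ys=[-66,-52,-38,-24,-10,10,24,38,52,66]
    print(n,'y',ys)
    for x in (-57,0,57):
        print(x,[ (lambda s: f'{np.median(s):.0f}' if len(s)>2 else '-')(q[(abs(q[:,0]-x)<18)&(abs(q[:,1]-y)<7),2]) for y in ys])
E
python3 - <<'E'
from h import *
for n in('top','side'): heights(n,np.load(n+'0.npz')['d'])
T=np.load('top0.npz');S=np.load('side0.npz')
for n,A,(x0,y0,x1,y1) in (('top',T,(300,175,360,235)),('side',S,(270,220,340,300))):
    w=pts(n,A['d'])[y0:y1,x0:x1]; p=A['p'][y0:y1,x0:x1]
    hsv=cv2.cvtColor(p,cv2.COLOR_BGR2HSV)
    # handle: dark brown, above z=60
    m=(w[...,2]>85)
    q=w[m]; q=q[np.isfinite(q).all(1)]
    print(n,len(q)); 
    for lo in range(70,200,10):
        s=w[(w[...,2]>=lo)&(w[...,2]<lo+10)]
        if len(s): print(lo,len(s),s[:,0].min().round(),s[:,0].max().round(),s[:,1].min().round(1),s[:,1].max().round(1),s[:,1].mean().round(1))
    m=(w[...,2]>5)&(hsv[...,1]<70)&(p.max(-1)>110)
    print('steel head',m.sum(),np.nanmin(w[m],0),np.nanmax(w[m],0))
    np.savez('r_'+n,w=w,p=p)
E
```

```text
top y [-66, -52, -38, -24, -10, 10, 24, 38, 52, 66]
-57 ['62', '70', '62', '48', '37', '14', '45', '61', '71', '64']
0 ['39', '39', '40', '41', '39', '19', '40', '39', '40', '38']
57 ['41', '39', '39', '39', '39', '14', '45', '57', '70', '64']
side y [-66, -52, -38, -24, -10, 10, 24, 38, 52, 66]
-57 ['57', '71', '-', '-', '-', '35', '45', '61', '71', '63']
0 ['26', '-', '40', '40', '39', '34', '40', '40', '40', '44']
57 ['27', '-', '40', '40', '40', '34', '44', '60', '71', '65']
top 267
70 234 490.0 560.0 -349.8 -267.3 -310.0
80 93 475.0 559.0 -349.3 -268.2 -309.5
90 16 480.0 501.0 -328.0 -301.6 -312.8
100 18 463.0 493.0 -326.5 -299.9 -309.9
110 15 462.0 489.0 -328.3 -300.8 -311.5
120 20 452.0 481.0 -328.8 -299.9 -310.0
130 17 457.0 477.0 -327.1 -300.3 -311.4
140 17 441.0 470.0 -326.1 -298.5 -308.5
150 26 440.0 465.0 -327.2 -299.1 -310.6
160 13 430.0 458.0 -324.6 -297.8 -306.3
170 41 420.0 454.0 -325.6 -297.9 -309.6
180 61 423.0 447.0 -324.6 -296.7 -311.4
190 8 437.0 443.0 -325.8 -301.8 -313.3
steel head 118 [ 400.74041867 -423.25145303   11.82408511] [ 516.04782379 -291.49432667  111.62957419]
side 430
70 323 472.0 555.0 -353.0 -268.9 -317.5
80 137 467.0 556.0 -352.1 -269.4 -317.4
90 27 463.0 492.0 -330.9 -304.7 -328.4
100 26 456.0 489.0 -330.8 -323.4 -328.4
110 34 450.0 483.0 -330.6 -303.5 -325.4
120 27 444.0 474.0 -330.3 -325.9 -328.3
130 34 438.0 471.0 -330.2 -313.9 -326.7
140 31 432.0 466.0 -329.6 -304.6 -324.9
150 33 426.0 461.0 -329.6 -316.0 -326.7
160 35 421.0 453.0 -329.5 -301.6 -323.8
170 65 416.0 446.0 -328.3 -300.1 -319.0
180 99 423.0 443.0 -328.2 -300.5 -315.1
190 2 440.0 440.0 -305.9 -302.2 -304.0
steel head 133 [ 473.3147818  -342.48815507   55.37052384] [ 519.27825713 -291.7252896   114.75994833]
```

Run:
```python
from h import *
def plane(q):
    for _ in range(4):
        c=q.mean(0); n=np.linalg.svd(q-c)[2][2]; r=(q-c)@n; q2=q[abs(r)<2.5]
        if len(q2)==len(q):break
        q=q2
    return n*np.sign(n[np.argmax(abs(n))]),c,len(q),r.std()
for n in('top','side'):
    w=np.load(f'r_{n}.npz')['w'].reshape(-1,3); w=w[np.isfinite(w).all(1)]
    w=w[(w[:,0]>400)&(w[:,0]<570)&(w[:,1]>-370)&(w[:,1]<-250)]
    # board: approx normal
    a=np.radians(0); nb=np.array([-.5,0,.866])
    h=w@nb; hist,e=np.histogram(h[(w[:,2]>40)],bins=np.arange(-240,0,4)); print(n,[(int(e[i]),int(hist[i])) for i in range(len(hist)) if hist[i]>5])
    np.save(f'w_{n}.npy',w)
```

```text
top [(-216, 7), (-212, 59), (-208, 214), (-204, 123), (-200, 31), (-196, 30), (-192, 51), (-188, 32), (-184, 12), (-180, 7), (-164, 10), (-156, 7), (-144, 10), (-136, 8), (-132, 7), (-128, 7), (-124, 8), (-112, 7), (-104, 8), (-100, 9), (-92, 10), (-80, 6), (-76, 9), (-72, 9), (-68, 6), (-64, 6), (-60, 46), (-56, 30)]
side [(-216, 7), (-212, 30), (-208, 265), (-204, 226), (-200, 40), (-196, 85), (-192, 86), (-188, 98), (-184, 24), (-180, 10), (-176, 8), (-172, 7), (-168, 10), (-164, 12), (-160, 13), (-156, 9), (-152, 10), (-148, 7), (-144, 11), (-140, 8), (-136, 11), (-132, 8), (-128, 15), (-124, 11), (-120, 8), (-116, 10), (-112, 13), (-108, 10), (-104, 12), (-100, 12), (-96, 9), (-92, 13), (-88, 9), (-84, 14), (-80, 10), (-76, 11), (-72, 17), (-68, 8), (-64, 13), (-60, 75), (-56, 64)]
```

Run:
```python
from h import *
def plane(q):
    for _ in range(6):
        c=q.mean(0); n=np.linalg.svd(q-c)[2][2]; r=(q-c)@n; q2=q[abs(r)<2.5*r.std()]
        if len(q2)==len(q):break
        q=q2
    return (n*np.sign(n[2])).round(3),c.round(1),len(q),r.std().round(2)
nb=np.array([-.5,0,.866]);up=np.array([.866,0,.5])
for n in('top','side'):
    w=np.load(f'w_{n}.npy'); h=w@nb
    b=w[(h>-211)&(h<-200)&(w[:,2]>40)]
    print(n,'board',plane(b))
    t=w[(h>-63)&(h<-52)]
    print('top end',plane(t))
    s=np.stack([t@up,t[:,1]],1).astype(np.float32)
    print('  rect',cv2.minAreaRect(s))
    bb=np.stack([b@up,b[:,1]],1).astype(np.float32); print('  board rect',cv2.minAreaRect(bb))
    hd=w[(h>-198)&(h<-184)]; hd=hd[(abs(hd[:,1]+315)<40)]
    print('head',plane(hd), 'up range',np.percentile(hd@up,[1,3,97,99]),'y',np.percentile(hd[:,1],[1,3,97,99]), cv2.minAreaRect(np.stack([hd@up,hd[:,1]],1).astype(np.float32)))
    k=w[(h>-180)&(h<-68)]
    for i,nm in((0,'up'),):
        ku=k@up; print('handle up',np.percentile(ku,[2,50,98]),'y',np.percentile(k[:,1],[2,50,98]))
    # faces: linear fits
    hi=k[abs(k[:,1]+314)<12]; 
    uf=hi[hi@up>np.median(hi@up)] if n=='top' else hi[hi@up<np.median(hi@up)]
    print('face',plane(uf))
    if n=='side':
        ly=k[k[:,1]<-322]; print('-y face',plane(ly))
    base=w[(w[:,2]>4)&(w[:,2]<18)]; print('base rect', len(base))
```

```text
top board (array([-0.486,  0.019,  0.873]), array([ 529.2, -302. ,   68.6]), 390, np.float64(2.35))
top end (array([-0.497,  0.043,  0.866]), array([ 431.5, -311.1,  183.7]), 80, np.float64(1.97))
  rect ((464.8455810546875, -311.2210998535156), (28.92543601989746, 28.272647857666016), 89.45672607421875)
  board rect ((479.9041748046875, -307.7410888671875), (83.78392791748047, 87.25462341308594), 86.71812438964844)
head (array([-0.545,  0.042,  0.837]), array([ 497.9, -308. ,   67.5]), 120, np.float64(3.0)) up range [349.47934801 404.06907979 488.46113943 489.47722781] y [-339.9853086  -338.66239444 -284.05862261 -280.31806603] ((419.3812561035156, -308.51519775390625), (62.78377151489258, 140.93324279785156), 89.13094329833984)
handle up [454.30988934 476.94298709 479.68811665] y [-327.4133924  -308.08604766 -298.56485684]
face (array([ 0.866, -0.012,  0.499]), array([ 478.5, -311.7,  128.4]), 52, np.float64(0.55))
base rect 201
side board (array([-0.503,  0.029,  0.864]), array([ 528.9, -315.5,   69.5]), 497, np.float64(1.67))
top end (array([-0.484, -0.003,  0.875]), array([ 428.
[... 186 characters left out ...]
5, -309.4251708984375), (85.06072998046875, 90.18869018554688), 86.79827880859375)
head (array([-0.59 ,  0.031,  0.807]), array([ 486.2, -322. ,   61.2]), 276, np.float64(2.99)) up range [430.49223227 431.24429188 485.47843607 486.69704351] y [-347.97409112 -342.26113329 -284.08824    -279.30449287] ((458.9350280761719, -313.2853698730469), (72.98512268066406, 55.8665885925293), 87.20248413085938)
handle up [448.46599976 460.34603728 475.03655481] y [-330.86580969 -328.1808706  -307.24750262]
face (array([ 0.865, -0.038,  0.5  ]), array([ 444.8, -318.6,  127. ]), 22, np.float64(0.16))
-y face (array([0.064, 0.998, 0.003]), array([ 460.6, -328.3,  125.9]), 265, np.float64(0.84))
base rect 548
```

```bash
cat >> h.py <<'E'
from scipy.spatial.transform import Rotation as Ro
PSI=np.radians(-3.4)
def Rtool(yaw_y, tilt=0):
    # tool y horizontal at heading (yaw_y) deg ; tilt (deg): tool z leans forward (perp. to y)
    ty=np.array([np.cos(np.radians(yaw_y)),np.sin(np.radians(yaw_y)),0]); f=np.array([ty[1],-ty[0],0])
    t=np.radians(tilt); z=f*np.sin(t)+np.array([0,0,-np.cos(t)])
    return np.column_stack([np.cross(ty,z),ty,z])
AX=-Rtool(86.6,30)[:,2]
PTOP=np.array([430.6,-312.5,182.1]); GRIP=PTOP-36*AX; FACE=PTOP-148*AX
def inc(p,R):
    s=telemetry.get_state(); R0=Ro.from_quat(s['tool_rot'])
    d=(np.asarray(p)-s['eef_pos'])/25; r=(Ro.from_matrix(R)*R0.inv()).as_rotvec(degrees=True)/10
    print('t',round(s['time_s'],2),'pos',s['eef_pos'].round(1),'F',s['force'].round(1),'w',round(s['gripper_width'],1),'j',s['joints'].round(2)); print('inc',d.round(3).tolist(),r.round(3).tolist())
E
python3 - <<'E'
from h import *
print(AX,GRIP,FACE)
inc([450,100,330],Rtool(86.6,0))
inc(GRIP-18.8*AX+110*AX,Rtool(86.6,30))
E
```

```text
[-0.49911991  0.02965319  0.8660254 ] [ 448.5683169  -313.56751472  150.92308546] [ 504.46974727 -316.88867164   53.92824024]
t 0.1 pos [200.4 617.7 213.5] F [-0.6  0.1 -0.1] w 95.1 j [ 1.17  0.12  1.65 -0.    1.37 -0.08]
inc [9.982, -20.708, 4.66] [0.01, -0.003, 1.458]
t 0.1 pos [200.4 617.7 213.5] F [-0.6  0.1 -0.1] w 95.1 j [ 1.17  0.12  1.65 -0.    1.37 -0.08]
inc [8.104, -37.143, 0.656] [-0.548, -2.959, 1.427]
```

drive_tool(increments=[[4,-8,4.6,0,0,0.7],[10,-20.7,4.6,0,0,1.45],[10,-20.7,4.6,0,0,1.45],[10,-20.7,4.6,0,0,1.45],[10,-20.7,4.6,0,0,1.45]], fingers=0)

```text
time_s: 0.72
eef_pos: [332.7, 344.4, 284.2]
tool_rot: [0.03, 1.0, -0.0, -0.0]
force: [0.4, -0.1, 0.4]
gripper_width: 94.9
```

drive_tool(increments=[[0,0,0,0,0,0]])

```text
time_s: 0.85
eef_pos: [334.2, 343.7, 285.2]
tool_rot: [0.033, 0.999, 0.0, 0.001]
force: [-0.5, 0.3, -0.1]
gripper_width: 95.4
```

Run:
```python
from h import *
inc(GRIP-18.8*AX+110*AX,Rtool(86.6,30))
```

```text
t 0.85 pos [334.2 343.7 285.2] F [-0.5  0.3 -0.1] w 95.4 j [ 0.69 -0.3   1.93 -0.    1.51 -0.82]
inc [2.756, -26.183, -2.211] [-0.194, -2.983, 0.039]
```

drive_tool(increments=[[5,-13,0,0,0,0],[5,-13,0,0,0,0],[5,-13,0,0,0,0],[5,-13,0,0,0,0],[5,-13,0,0,0,0]])

```text
time_s: 1.48
eef_pos: [445.0, 53.8, 283.8]
tool_rot: [0.03, 1.0, 0.0, -0.0]
force: [1.1, 0.5, 0.2]
gripper_width: 94.6
```

Run:
```python
from h import *
inc(GRIP-18.8*AX+110*AX,Rtool(86.6,30))
```

```text
t 1.48 pos [445.   53.8 283.8] F [1.1 0.5 0.2] w 94.6 j [-0.   -0.38  1.99  0.    1.53 -1.51]
inc [-1.676, -14.586, -2.156] [-0.182, -2.996, -0.002]
```

drive_tool(increments=[[0,-1.5,0,0,0,0],[0,-13,-1,-0.1,-1,0],[0,-13,-1,-0.15,-2,0],[0,-13,-1,-0.18,-3,0],[0,-13,-1,-0.18,-3,0]])

```text
time_s: 2.1
eef_pos: [442.2, -231.1, 259.9]
tool_rot: [0.03, 0.965, -0.007, 0.259]
force: [1.3, 0.3, 1.5]
gripper_width: 95.2
```

drive_tool(increments=[[0,0,0,0,0,0],[0,0,0,0,0,0]])

```text
time_s: 2.35
eef_pos: [445.0, -230.6, 262.2]
tool_rot: [0.029, 0.965, -0.007, 0.259]
force: [0.4, 0.6, -0.5]
gripper_width: 95.0
```

Run:
```python
from h import *
inc(GRIP-18.8*AX+110*AX,Rtool(86.6,30))
```

```text
t 2.35 pos [ 445.  -230.6  262.2] F [ 0.4  0.6 -0.5] w 95.0 j [-0.78 -0.56  2.21  0.38  1.11 -2.4 ]
inc [-1.678, -3.211, -1.291] [-0.011, 0.001, 0.004]
```

drive_tool(increments=[[-0.8,-1.6,-0.6,0,0,0],[-1.68,-3.2,-1.3,0,0,0],[-1.68,-3.2,-1.3,0,0,0],[-1.68,-3.2,-1.3,0,0,0]])

```text
time_s: 2.85
eef_pos: [403.9, -309.8, 230.7]
tool_rot: [0.028, 0.965, -0.007, 0.259]
force: [-0.1, 1.1, 0.1]
gripper_width: 95.0
```

Run:
```python
from h import *
inc(GRIP-18.8*AX,Rtool(86.6,30))
p,d=imaging.snapshot('side'); cv2.imwrite('pics/s1.png',cv2.resize(p[180:310,230:380],None,fx=5,fy=4.6)[:600,:800])
p,d=imaging.snapshot('top'); cv2.imwrite('pics/t1.png',cv2.resize(p[140:260,270:400],None,fx=5,fy=5)[:600,:800])
```

```text
t 2.85 pos [ 403.9 -309.8  230.7] F [-0.1  1.1  0.1] w 95.0 j [-1.   -0.47  2.21  0.47  1.12 -2.66]
inc [2.163, -0.173, -3.841] [-0.003, 0.009, -0.008]
```

View pics/s1.png

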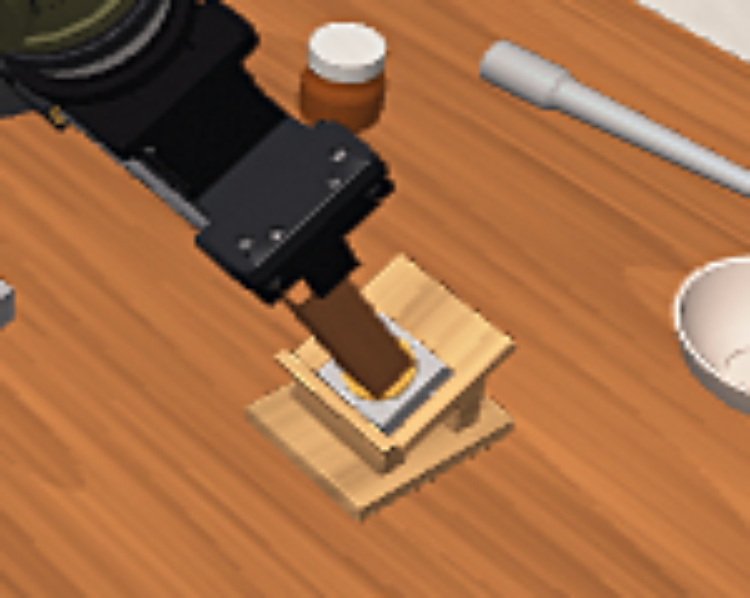

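View pics/t1.png

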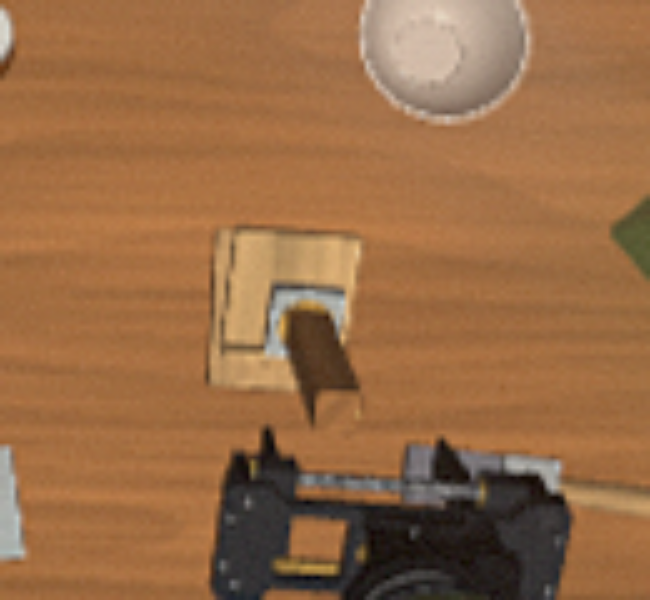

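The jaws straddle the handle along its axis. I'll compare where the TCP projects with the fingertips I can see, to check the calibration bias.

Run:
```python
from h import *
s=telemetry.get_state(); R=Ro.from_quat(s['tool_rot']).as_matrix()
for o in(0,47.5,-47.5):
    P=s['eef_pos']+R[:,1]*o
    for n,b in(('top',(270,140,5,5)),('side',(230,180,5,4.6))):
        q=proj(n,P)[0]; print(o,n,q.round(1),((q-b[:2])*b[2:]).round(0))
q=proj('top',[PTOP]);print('ptop', (q-[270,140])*5)
```

```text
0 top [339.9 229.5] [349. 447.]
0 side [281.9 226.5] [260. 214.]
47.5 top [323.5 228.3] [267. 441.]
47.5 side [268.2 214.5] [191. 159.]
-47.5 top [356.3 230.7] [431. 453.]
-47.5 side [296.6 239.4] [333. 273.]
ptop [[335.2238168  407.37814947]]
```

drive_tool(increments=[[0.5,-0.04,-0.9,0,0,0],[1.0,-0.08,-1.8,0,0,0],[1.6,-0.12,-2.8,0,0,0],[2.16,-0.17,-3.84,0,0,0],[2.16,-0.17,-3.84,0,0,0]])

```text
time_s: 3.58
eef_pos: [457.0, -313.0, 132.3]
tool_rot: [0.028, 0.966, -0.006, 0.258]
force: [0.0, 0.5, -0.5]
gripper_width: 95.2
```

Run:
```python
from h import *
inc(GRIP-18.8*AX,Rtool(86.6,30))
p,d=imaging.snapshot('side'); cv2.imwrite('pics/s2.png',cv2.resize(p[210:300,260:360],None,fx=8,fy=6.6,interpolation=cv2.INTER_CUBIC)[:600,:800])
p,d=imaging.snapshot('top'); cv2.imwrite('pics/t2.png',cv2.resize(p[170:240,290:380],None,fx=8,fy=8,interpolation=cv2.INTER_CUBIC)[:600,:800])
```

```text
t 3.58 pos [ 457.  -313.   132.3] F [ 0.   0.5 -0.5] w 95.2 j [-0.9  -0.26  2.23  0.51  0.88 -2.68]
inc [0.037, -0.047, 0.093] [-0.021, -0.009, -0.013]
```

View pics/s2.png

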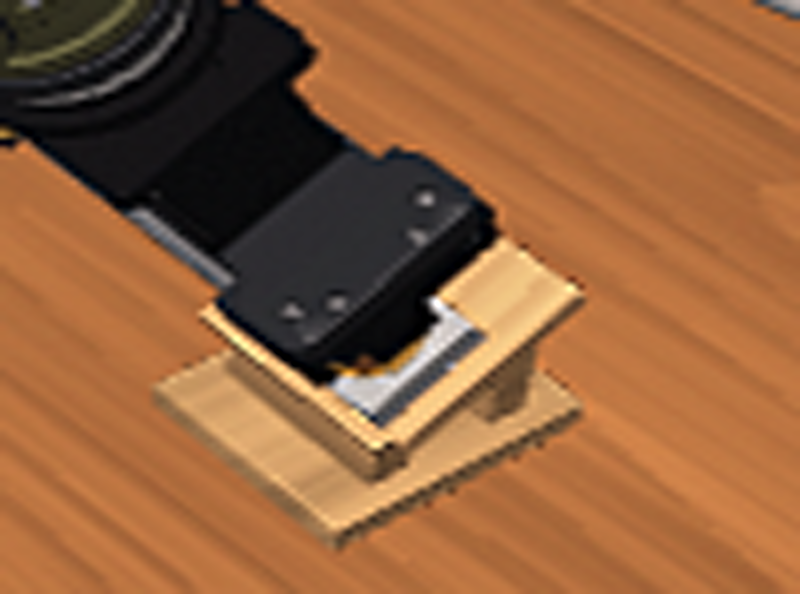

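View pics/t2.png

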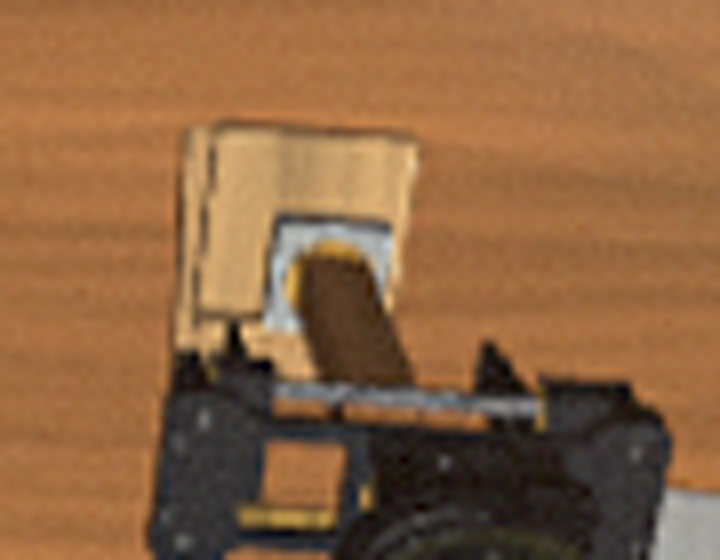

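drive_tool(increments=[[0.04,0.05,0.08,0,0,0],[0.04,0.05,0.08,0,0,0],[0.04,0.05,0.08,0,0,0],[0.04,0.05,0.08,0,0,0]])

```text
time_s: 4.18
eef_pos: [457.6, -314.4, 136.4]
tool_rot: [0.029, 0.965, -0.008, 0.259]
force: [-0.3, -0.2, 0.4]
gripper_width: 95.3
```

drive_tool(increments=[[0,0,0,0,0,0],[0,0,0,0,0,0],[0,0,0,0,0,0],[0,0,0,0,0,0],[0,0,0,0,0,0]], fingers=255, squeeze=12)

```text
time_s: 4.8
eef_pos: [457.7, -314.3, 136.2]
tool_rot: [0.029, 0.965, -0.008, 0.259]
force: [0.3, 0.7, -0.4]
gripper_width: 50.4
```

drive_tool(increments=[[0,0,0,0,0,0],[0,0,0,0,0,0],[0,0,0,0,0,0]], squeeze=50)

```text
time_s: 5.18
eef_pos: [457.7, -314.3, 136.1]
tool_rot: [0.029, 0.965, -0.008, 0.259]
force: [1.2, 0.6, -1.1]
gripper_width: 27.7
```

Run:
```python
from h import *
inc(GRIP-18.8*AX,Rtool(86.6,30))
p,d=imaging.snapshot('top'); cv2.imwrite('pics/t3.png',cv2.resize(p[170:240,290:380],None,fx=8,fy=8,interpolation=cv2.INTER_CUBIC)[:600,:800])
```

```text
t 5.17 pos [ 457.7 -314.3  136.1] F [ 1.2  0.6 -1.1] w 27.7 j [-0.9  -0.27  2.22  0.5   0.88 -2.67]
inc [0.012, 0.007, -0.059] [-0.001, 0.006, 0.008]
```

View pics/t3.png

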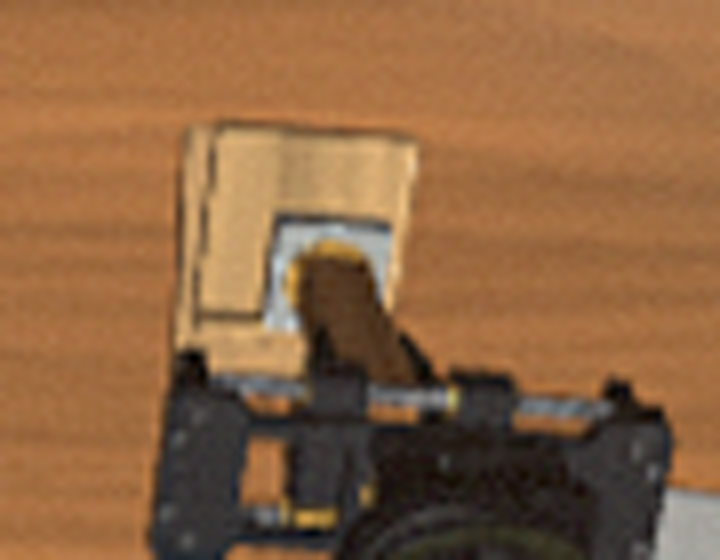

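drive_tool(increments=[[-0.2,0.01,0.35,0,0,0],[-0.6,0.04,1.04,0,0,0],[-1.2,0.07,2.08,0,0,0],[-1.2,0.07,2.08,0,0,0]])

```text
time_s: 5.72
eef_pos: [427.4, -313.4, 190.0]
tool_rot: [0.029, 0.965, -0.009, 0.26]
force: [1.0, -0.3, -2.6]
gripper_width: 27.9
```

Run:
```python
from h import *
print('world at cells',frompan(-57,52),frompan(57,52),frompan(-57,-52))
inc([470,-220,300],Rtool(72.8,0))
p,d=imaging.snapshot('side'); cv2.imwrite('pics/s3.png',cv2.resize(p[190:300,240:360],None,fx=6,fy=5.4,interpolation=cv2.INTER_CUBIC)[:600,:800])
```

```text
world at cells [473.32595196 171.32983368] [582.22768524 137.61911598] [442.57231476  71.98088402]
t 5.72 pos [ 427.4 -313.4  190. ] F [ 1.  -0.3 -2.6] w 27.9 j [-0.95 -0.39  2.22  0.48  1.01 -2.66]
inc [1.703, 3.738, 4.4] [0.559, 2.969, -1.34]
```

View pics/s3.png

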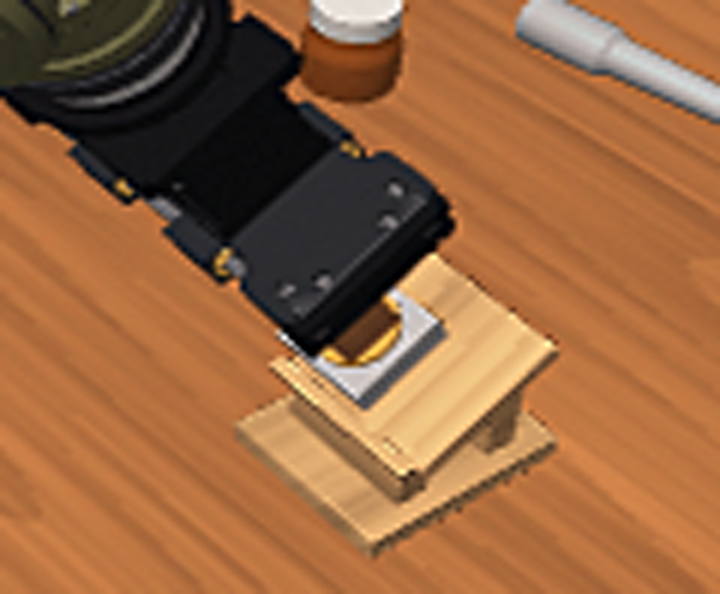

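drive_tool(increments=[[0.3,0.5,1.5,0.1,0.5,-0.2],[1.0,2.0,2.4,0.3,1.4,-0.6],[1.7,3.7,2.4,0.5,2.3,-1.0],[1.7,3.74,2.4,0.56,2.97,-1.34],[1.7,3.74,2.4,0.56,2.97,-1.34]])

```text
time_s: 6.4
eef_pos: [471.6, -217.6, 245.9]
tool_rot: [0.148, 0.989, 0.003, -0.002]
force: [-0.7, -0.5, -3.2]
gripper_width: 27.8
```

drive_tool(increments=[[0,2,0,0,0,0],[0,4.4,0,0,0,0],[0,6.8,0,0,0,0],[0,8.5,0,0,0,0],[0,8.5,0,0,0,0]])

```text
time_s: 7.02
eef_pos: [469.1, -4.8, 246.8]
tool_rot: [0.148, 0.989, 0.003, -0.001]
force: [0.2, -0.2, -4.4]
gripper_width: 27.7
```

Run:
```python
from h import *
inc([*frompan(-57,43),190],Rtool(72.8,0))
```

```text
t 7.03 pos [469.1  -4.8 246.8] F [ 0.2 -0.2 -4.4] w 27.7 j [-0.13 -0.31  2.    0.01  1.45 -1.4 ]
inc [0.062, 6.7, -2.271] [-0.03, -0.004, -0.017]
```

drive_tool(increments=[[0.06,2.3,0,-0.03,0,0],[0.06,4.6,-1,-0.03,0,0],[0.06,6.7,-2.0,-0.03,0,0],[0.06,6.7,-2.27,-0.03,0,0],[0.06,6.7,-2.27,-0.03,0,0]])

```text
time_s: 7.65
eef_pos: [471.2, 159.6, 190.0]
tool_rot: [0.15, 0.989, -0.001, -0.001]
force: [0.3, -1.2, -3.1]
gripper_width: 27.9
```

Run:
```python
from h import *
inc([*frompan(-57,43),190],Rtool(72.8,0))
p,d=imaging.snapshot('side'); cv2.imwrite('pics/s4.png',cv2.resize(p[130:230,160:270],None,fx=6,fy=6,interpolation=cv2.INTER_CUBIC)[:600,:800])
w=pts('side',d)
p2,d2=imaging.snapshot('top'); cv2.imwrite('pics/t4.png',cv2.resize(p2[150:250,160:260],None,fx=6,fy=6,interpolation=cv2.INTER_CUBIC)[:600,:800])
# head corners predicted: pan corners proj into side crop
s=telemetry.get_state();c=s['eef_pos']
import itertools
for n,b in (('side',(160,130)),('top',(160,150))):
    print(n,'rim corners',[((proj(n,[*frompan(x,y),64])[0]-b)*6).round().tolist() for x,y in((-86,-72),(-86,72),(86,72),(86,-72))])
    print('head bottom',[((proj(n,[*(frompan(x,y)+c[:2]-PAN),c[2]-94.6])[0]-b)*6).round().tolist() for x,y in((-24,-24),(-24,24),(24,24),(24,-24))])
```

```text
t 7.65 pos [471.2 159.6 190. ] F [ 0.3 -1.2 -3.1] w 27.9 j [ 0.22 -0.2   2.01 -0.    1.34 -1.05]
inc [-0.02, 0.127, 0.0] [0.013, -0.014, 0.01]
side rim corners [[198.0, 414.0], [122.0, 254.0], [424.0, 190.0], [522.0, 338.0]]
head bottom [[160.0, 258.0], [135.0, 208.0], [223.0, 190.0], [250.0, 239.0]]
top rim corners [[339.0, 473.0], [93.0, 392.0], [197.0, 103.0], [439.0, 181.0]]
head bottom [[183.0, 406.0], [99.0, 378.0], [129.0, 294.0], [213.0, 321.0]]
```

View pics/s4.png

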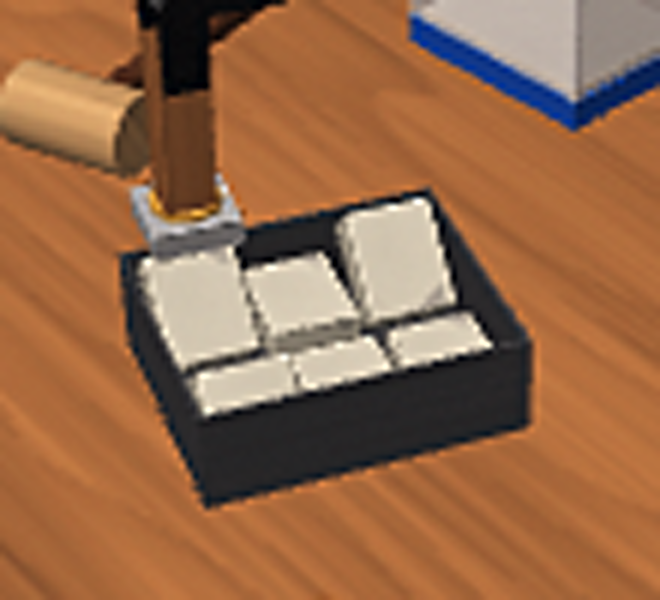

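View pics/t4.png

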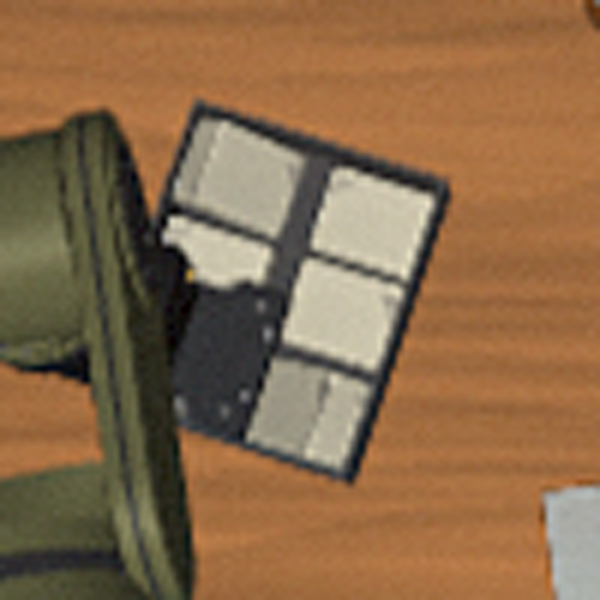

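Run:
```python
from h import *
inc([*frompan(-54,43),174],Rtool(72.8,0))
```

```text
t 7.75 pos [472.3 159.4 191.8] F [ 0.5  0.1 -2.9] w 28.0 j [ 0.22 -0.2   2.01 -0.    1.34 -1.05]
inc [0.05, 0.096, -0.713] [0.008, 0.003, 0.018]
```

drive_tool(increments=[[0.05,0.09,-0.25,0,0,0],[0.05,0.09,-0.5,0,0,0],[0.05,0.09,-0.7,0,0,0],[0.05,0.09,-0.7,0,0,0]])

```text
time_s: 8.25
eef_pos: [472.5, 163.0, 173.1]
tool_rot: [0.15, 0.989, -0.001, -0.001]
force: [0.8, 0.3, -3.4]
gripper_width: 27.7
```

drive_tool(increments=[[0,0,-0.1,0,0,0],[0,0,-0.2,0,0,0],[0,0,-0.3,0,0,0]])

```text
time_s: 8.62
eef_pos: [473.0, 163.3, 166.4]
tool_rot: [0.15, 0.989, -0.001, -0.0]
force: [-1.4, 0.3, -3.3]
gripper_width: 27.2
```

drive_tool(increments=[[0,0,-0.08,0,0,0],[0,0,-0.16,0,0,0],[0,0,-0.24,0,0,0]])

```text
time_s: 9.0
eef_pos: [472.9, 163.2, 160.3]
tool_rot: [0.15, 0.989, -0.001, -0.0]
force: [0.6, -0.0, -2.5]
gripper_width: 27.7
```

```bash
cat > look.py <<'E'
from h import *
import sys
k=sys.argv[1]
s=telemetry.get_state(); print(s['time_s'],s['eef_pos'].round(1),s['force'].round(1),s['ft_torque'].round(2))
p,d=imaging.snapshot('side'); cv2.imwrite(f'pics/s{k}.png',cv2.resize(p[130:230,160:270],None,fx=6,fy=6,interpolation=cv2.INTER_CUBIC))
heights('side',d)
E
python3 look.py 5
```

```text
9.0 [472.9 163.2 160.3] [ 0.6 -0.  -2.5] [ 0.01 -0.01 -0.03]
side y [-66, -52, -38, -24, -10, 10, 24, 38, 52, 66]
-57 ['55', '75', '265', '461', '323', '367', '128', '123', '126', '490']
0 ['30', '-', '40', '40', '40', '441', '40', '40', '40', '42']
57 ['34', '-', '40', '39', '39', '34', '43', '59', '70', '64']
```

View pics/s5.png

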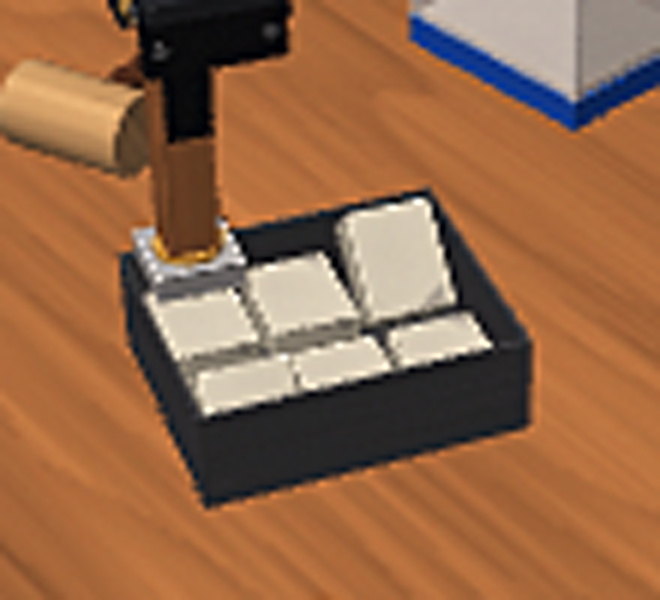

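The chunk is going flat with hardly any force. I'll keep going down slowly.

drive_tool(increments=[[0,0,-0.1,0,0,0],[0,0,-0.2,0,0,0],[0,0,-0.3,0,0,0],[0,0,-0.4,0,0,0]])

```text
time_s: 9.55
eef_pos: [472.9, 163.2, 150.2]
tool_rot: [0.15, 0.989, -0.001, -0.0]
force: [1.6, 0.0, -3.7]
gripper_width: 27.7
```

drive_tool(increments=[[0,0,-0.1,0,0,0],[0,0,-0.2,0,0,0],[0,0,-0.3,0,0,0]])

```text
time_s: 9.93
eef_pos: [472.9, 163.2, 142.8]
tool_rot: [0.15, 0.989, -0.001, -0.0]
force: [0.3, -0.6, -3.8]
gripper_width: 27.7
```

drive_tool(increments=[[0,0,-0.06,0,0,0],[0,0,-0.12,0,0,0]])

```text
time_s: 10.18
eef_pos: [472.9, 163.2, 139.9]
tool_rot: [0.15, 0.989, -0.001, -0.0]
force: [-0.9, -0.1, -3.0]
gripper_width: 27.7
```

drive_tool(increments=[[0,0,-0.06,0,0,0],[0,0,-0.12,0,0,0]])

```text
time_s: 10.42
eef_pos: [473.0, 163.2, 136.9]
tool_rot: [0.15, 0.989, -0.001, -0.0]
force: [0.5, 0.2, -2.5]
gripper_width: 27.8
```

drive_tool(increments=[[0,0,-0.04,0,0,0],[0,0,-0.08,0,0,0]])

```text
time_s: 10.68
eef_pos: [472.9, 163.2, 134.9]
tool_rot: [0.15, 0.989, -0.001, -0.0]
force: [0.4, 0.3, -2.9]
gripper_width: 27.8
```

drive_tool(increments=[[0,0,-0.04,0,0,0]])

```text
time_s: 10.8
eef_pos: [472.9, 163.2, 133.9]
tool_rot: [0.15, 0.989, -0.001, -0.0]
force: [-0.8, 0.3, -2.5]
gripper_width: 27.5
```

```bash
python3 look.py 6
```

```text
10.8 [472.9 163.2 133.9] [-0.8  0.3 -2.5] [ 0.   -0.05  0.05]
side y [-66, -52, -38, -24, -10, 10, 24, 38, 52, 66]
-57 ['47', '74', '238', '435', '297', '341', '107', '107', '137', '464']
0 ['33', '-', '40', '39', '39', '414', '40', '40', '40', '42']
57 ['34', '-', '40', '40', '39', '35', '44', '60', '71', '65']
```

View pics/s6.png

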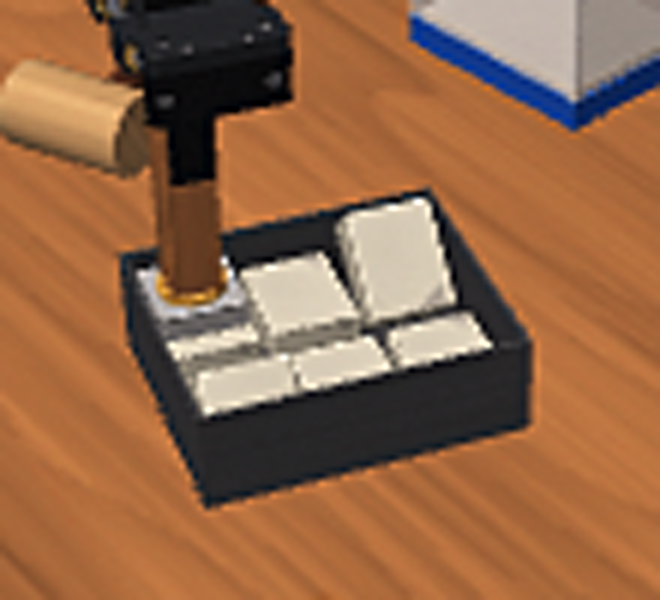

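drive_tool(increments=[[0,0,-0.04,0,0,0],[0,0,-0.06,0,0,0]])

```text
time_s: 11.1
eef_pos: [473.1, 163.3, 133.0]
tool_rot: [0.15, 0.989, -0.001, -0.0]
force: [-1.7, -1.1, 1.0]
gripper_width: 27.9
```

drive_tool(increments=[[0,0,-0.03,0,0,0],[0,0,-0.06,0,0,0]])

```text
time_s: 11.35
eef_pos: [473.7, 163.4, 132.9]
tool_rot: [0.15, 0.989, -0.001, 0.001]
force: [-3.7, -0.9, 9.0]
gripper_width: 27.5
```

```bash
python3 look.py 7
```

```text
11.35 [473.7 163.4 132.9] [-3.7 -0.9  9. ] [-0.15  0.79  0.01]
side y [-66, -52, -38, -24, -10, 10, 24, 38, 52, 66]
-57 ['48', '75', '236', '436', '295', '340', '104', '102', '153', '463']
0 ['26', '-', '40', '40', '40', '414', '40', '40', '40', '46']
57 ['27', '-', '40', '40', '39', '36', '44', '60', '70', '63']
```

View pics/s7.png

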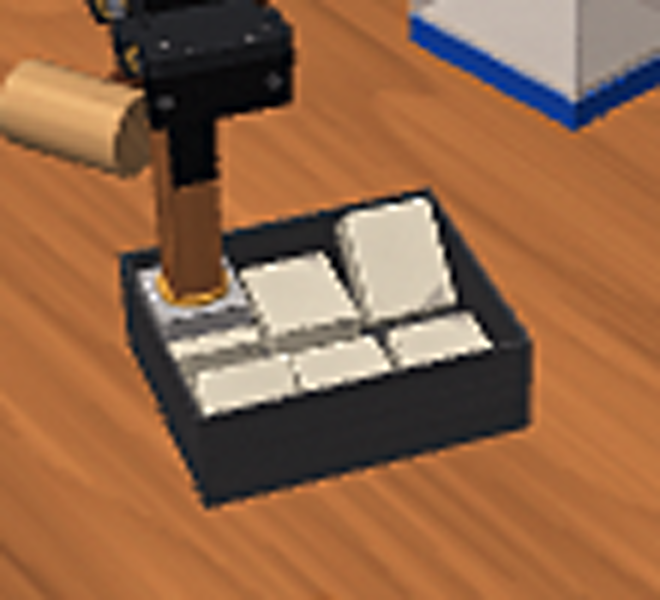

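drive_tool(increments=[[0,0,0.4,0,0,0],[0,0,1.4,0,0,0],[0,0,2.5,0,0,0],[0,0,2.5,0,0,0]])

```text
time_s: 11.9
eef_pos: [474.5, 163.6, 195.9]
tool_rot: [0.15, 0.989, 0.0, 0.002]
force: [0.5, -0.2, -3.5]
gripper_width: 28.1
```

Run:
```python
from h import *
inc([*frompan(59,43),190],Rtool(72.8,0))
```

```text
t 11.9 pos [474.5 163.6 195.9] F [ 0.5 -0.2 -3.5] w 28.1 j [ 0.23 -0.2   2.   -0.    1.34 -1.04]
inc [4.277, -1.407, -0.236] [0.002, 0.027, 0.005]
```

drive_tool(increments=[[1.4,-0.46,0,0,0,0],[2.9,-0.95,0,0,0,0],[4.27,-1.4,-0.2,0,0,0],[4.27,-1.4,-0.24,0,0,0],[4.27,-1.4,-0.24,0,0,0]])

```text
time_s: 12.52
eef_pos: [578.4, 128.3, 185.5]
tool_rot: [0.15, 0.989, -0.001, -0.002]
force: [-0.3, -0.6, -2.4]
gripper_width: 27.9
```

```bash
python3 look.py 8
python3 - <<'E'
from h import *
inc([*frompan(59,43),173],Rtool(72.8,0))
s=telemetry.get_state();c=s['eef_pos']
n='side';b=(160,130)
print('head bottom',[((proj(n,[*(frompan(x,y)+c[:2]-PAN),c[2]-93])[0]-b)*6).round().tolist() for x,y in((-24,-24),(-24,24),(24,24),(24,-24))])
E
```

```text
12.525 [578.4 128.3 185.5] [-0.3 -0.6 -2.4] [-0.03  0.04 -0.03]
side y [-66, -52, -38, -24, -10, 10, 24, 38, 52, 66]
-57 ['506', '526', '547', '555', '558', '36', '40', '40', '40', '45']
0 ['28', '506', '499', '40', '40', '34', '39', '40', '41', '60']
57 ['26', '299', '276', '478', '347', '392', '145', '113', '185', '516']
t 12.57 pos [578.4 128.5 186.1] F [ 0.9  0.4 -2.8] w 27.9 j [ 0.13  0.02  1.81 -0.    1.32 -1.14]
inc [0.122, -0.001, -0.524] [0.009, -0.017, 0.003]
head bottom [[363.0, 219.0], [334.0, 171.0], [417.0, 154.0], [449.0, 200.0]]
```

View pics/s8.png

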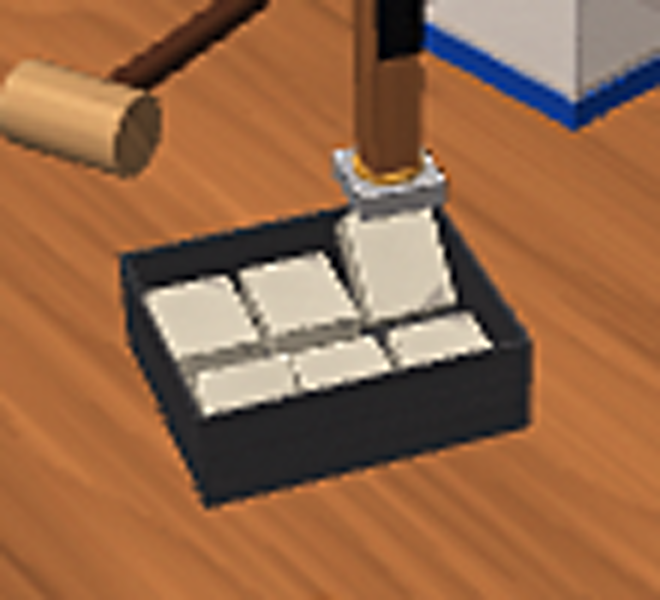

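drive_tool(increments=[[0.08,0,-0.2,0,0,0],[0.08,0,-0.4,0,0,0],[0.08,0,-0.55,0,0,0]])

```text
time_s: 12.95
eef_pos: [581.2, 128.4, 173.2]
tool_rot: [0.15, 0.989, -0.001, -0.0]
force: [-0.4, -0.3, -2.8]
gripper_width: 27.8
```

drive_tool(increments=[[0,0,-0.1,0,0,0],[0,0,-0.2,0,0,0],[0,0,-0.3,0,0,0],[0,0,-0.4,0,0,0]])

```text
time_s: 13.45
eef_pos: [581.7, 128.2, 163.6]
tool_rot: [0.15, 0.989, -0.001, -0.0]
force: [0.3, -0.3, -3.6]
gripper_width: 27.9
```

```bash
python3 look.py 9
python3 - <<'E'
from h import *
inc([*frompan(59,43),173],Rtool(72.8,0))
E
```

```text
13.45 [581.7 128.2 163.6] [ 0.3 -0.3 -3.6] [ 0.03 -0.05  0.  ]
side y [-66, -52, -38, -24, -10, 10, 24, 38, 52, 66]
-57 ['491', '500', '530', '539', '541', '34', '40', '40', '41', '46']
0 ['26', '489', '476', '40', '38', '35', '39', '39', '40', '62']
57 ['30', '277', '256', '456', '326', '372', '132', '125', '132', '249']
t 13.5 pos [581.5 128.2 163.1] F [-0.7  0.3 -3.4] w 27.8 j [ 0.13  0.04  1.82 -0.    1.28 -1.14]
inc [-0.0, 0.01, 0.396] [0.009, -0.007, 0.005]
```

View pics/s9.png

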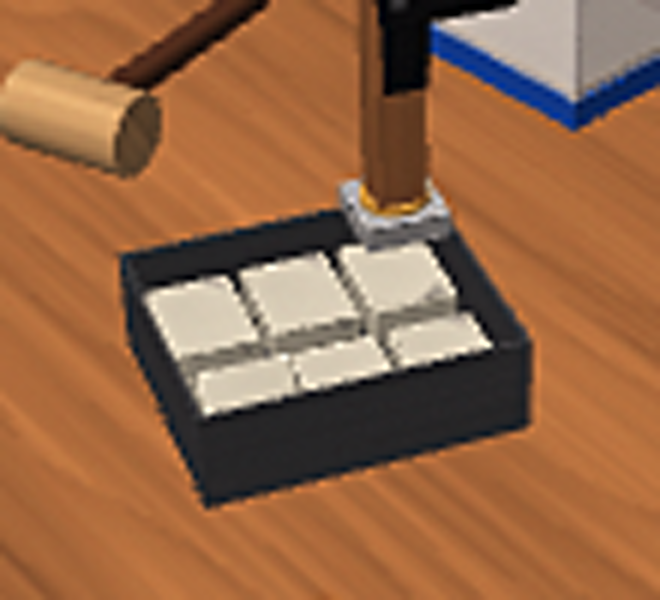

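drive_tool(increments=[[-0.07,0.02,-0.1,0,0,0],[-0.07,0.02,-0.2,0,0,0],[-0.07,0.02,-0.3,0,0,0],[-0.07,0.02,-0.4,0,0,0]])

```text
time_s: 14.0
eef_pos: [579.9, 128.7, 153.5]
tool_rot: [0.15, 0.989, -0.001, -0.0]
force: [-0.6, -0.6, -3.0]
gripper_width: 28.0
```

drive_tool(increments=[[0,0,-0.1,0,0,0],[0,0,-0.2,0,0,0],[0,0,-0.3,0,0,0]])

```text
time_s: 14.38
eef_pos: [579.9, 128.7, 146.0]
tool_rot: [0.15, 0.989, -0.001, -0.0]
force: [0.8, 1.4, -3.0]
gripper_width: 27.8
```

drive_tool(increments=[[0,0,-0.06,0,0,0],[0,0,-0.12,0,0,0],[0,0,-0.2,0,0,0]])

```text
time_s: 14.75
eef_pos: [580.0, 128.7, 141.2]
tool_rot: [0.15, 0.989, -0.001, -0.0]
force: [-0.0, -0.3, -3.4]
gripper_width: 27.7
```

drive_tool(increments=[[0,0,-0.04,0,0,0],[0,0,-0.08,0,0,0],[0,0,-0.12,0,0,0]])

```text
time_s: 15.12
eef_pos: [580.0, 128.7, 138.2]
tool_rot: [0.15, 0.989, -0.001, -0.0]
force: [-0.4, 1.0, -3.6]
gripper_width: 27.8
```

drive_tool(increments=[[0,0,-0.04,0,0,0],[0,0,-0.06,0,0,0]])

```text
time_s: 15.38
eef_pos: [579.9, 128.7, 136.6]
tool_rot: [0.15, 0.989, -0.001, -0.0]
force: [0.1, -0.4, -3.7]
gripper_width: 27.9
```

drive_tool(increments=[[0,0,-0.06,0,0,0],[0,0,-0.1,0,0,0]])

```text
time_s: 15.62
eef_pos: [579.9, 128.7, 134.0]
tool_rot: [0.15, 0.989, -0.001, -0.0]
force: [-0.2, 0.4, -3.6]
gripper_width: 28.0
```

drive_tool(increments=[[0,0,-0.03,0,0,0],[0,0,-0.06,0,0,0]])

```text
time_s: 15.88
eef_pos: [580.0, 128.8, 133.0]
tool_rot: [0.15, 0.989, -0.001, -0.0]
force: [-1.1, -0.0, 0.4]
gripper_width: 27.9
```

drive_tool(increments=[[0,0,-0.03,0,0,0]])

```text
time_s: 16.0
eef_pos: [580.3, 128.7, 133.0]
tool_rot: [0.15, 0.989, -0.001, 0.0]
force: [-2.2, -0.8, 3.0]
gripper_width: 27.3
```

```bash
python3 look.py 10
```

```text
16.0 [580.3 128.7 133. ] [-2.2 -0.8  3. ] [-0.05  0.42  0.06]
side y [-66, -52, -38, -24, -10, 10, 24, 38, 52, 66]
-57 ['467', '479', '508', '513', '516', '35', '39', '40', '40', '43']
0 ['30', '461', '452', '40', '40', '36', '40', '40', '40', '58']
57 ['32', '248', '227', '426', '296', '339', '106', '116', '157', '463']
```

View pics/s10.png

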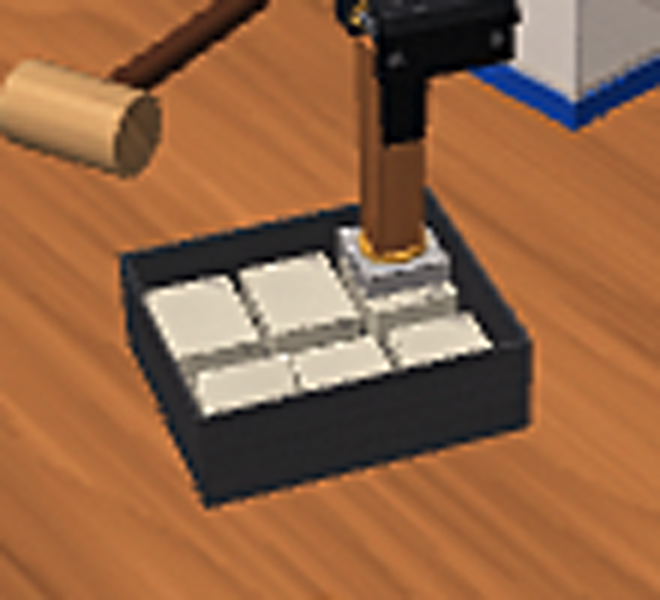

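drive_tool(increments=[[0,0,-0.03,0,0,0],[0,0,-0.03,0,0,0]])

```text
time_s: 16.3
eef_pos: [580.6, 128.8, 132.9]
tool_rot: [0.15, 0.989, -0.001, 0.001]
force: [-2.5, -0.5, 5.5]
gripper_width: 27.7
```

drive_tool(increments=[[0,0,0.4,0,0,0],[0,0,1.4,0,0,0],[0,0,2.5,0,0,0],[0,0,2.5,0,0,0]])

```text
time_s: 16.8
eef_pos: [581.6, 129.0, 196.3]
tool_rot: [0.15, 0.989, -0.0, 0.003]
force: [0.3, 0.2, -4.3]
gripper_width: 27.5
```

Run:
```python
from h import *
inc([*frompan(-55,-43),195],Rtool(72.8,0))
```

```text
t 16.8 pos [581.6 129.  196.3] F [ 0.3  0.2 -4.3] w 27.5 j [ 0.13  0.01  1.8  -0.    1.33 -1.14]
inc [-5.379, -1.96, -0.054] [0.004, 0.029, 0.005]
```

drive_tool(increments=[[-1.5,-0.55,0,0,0.03,0],[-3.4,-1.25,0,0,0.03,0],[-5.38,-1.96,0,0,0.03,0],[-5.38,-1.96,-0.2,0,0.03,0],[-5.38,-1.96,-0.2,0,0.03,0]])

```text
time_s: 17.42
eef_pos: [444.9, 79.7, 187.3]
tool_rot: [0.15, 0.989, -0.001, -0.003]
force: [0.0, 0.1, -4.3]
gripper_width: 27.8
```

```bash
python3 look.py 11
python3 - <<'E'
from h import *
inc([*frompan(-54,-43),173],Rtool(72.8,0))
p2,d2=imaging.snapshot('top'); cv2.imwrite('pics/t11.png',cv2.resize(p2[150:250,160:260],None,fx=6,fy=6,interpolation=cv2.INTER_CUBIC)[:600,:800])
heights('top',d2)
E
```

```text
17.425 [444.9  79.7 187.3] [ 0.   0.1 -4.3] [-0.02 -0.03 -0.  ]
side y [-66, -52, -38, -24, -10, 10, 24, 38, 52, 66]
-57 ['139', '150', '213', '518', '519', '32', '41', '267', '41', '48']
0 ['30', '-', '40', '40', '39', '33', '41', '40', '39', '46']
57 ['37', '-', '40', '40', '39', '35', '40', '40', '40', '41']
t 17.48 pos [445.6  79.9 188. ] F [-0.6 -0.1 -3. ] w 27.8 j [ 0.06 -0.31  2.1  -0.    1.36 -1.21]
inc [0.099, -0.007, -0.599] [0.008, -0.037, 0.005]
top y [-66, -52, -38, -24, -10, 10, 24, 38, 52, 66]
-57 ['517', '517', '518', '518', '517', '517', '509', '-', '-', '-']
0 ['488', '265', '497', '-', '-', '-', '-', '-', '-', '-']
57 ['40', '39', '39', '40', '39', '36', '38', '39', '39', '40']
```

View pics/s11.png

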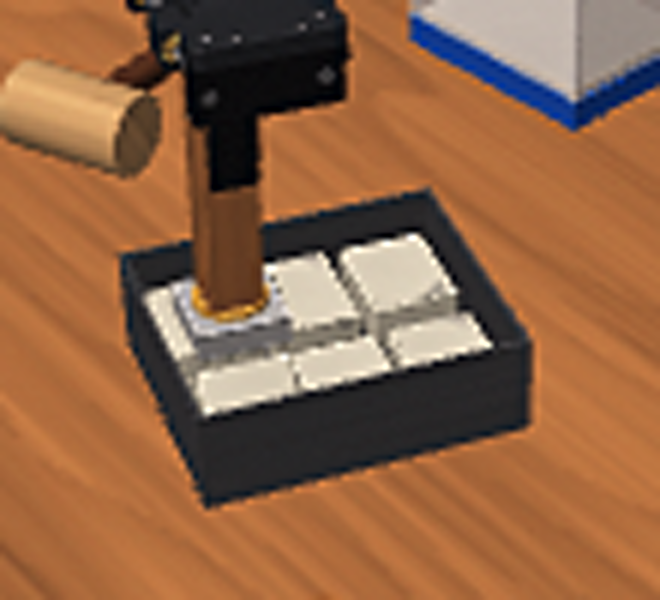

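View pics/t11.png

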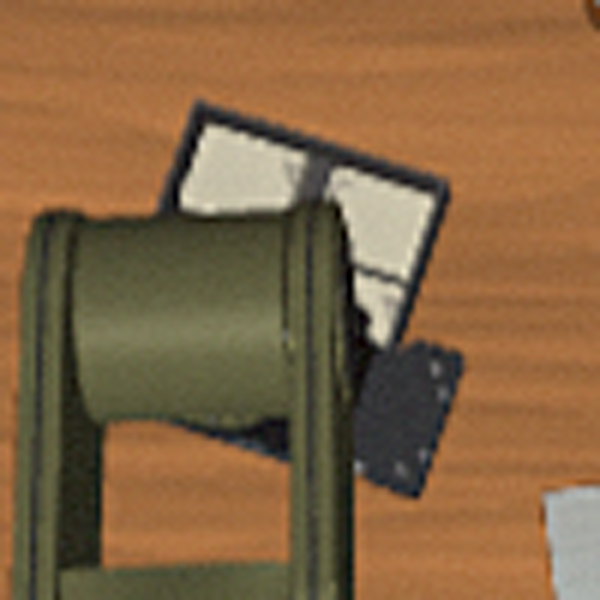

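Run:
```python
from h import *
c=telemetry.get_state()['eef_pos'];n='side';b=(160,130)
print('head bottom',[((proj(n,[*(frompan(x,y)+c[:2]-PAN),c[2]-93])[0]-b)*6).round().tolist() for x,y in((-24,-24),(-24,24),(24,24),(24,-24))])
print('rim out',[((proj(n,[*frompan(x,y),64])[0]-b)*6).round().tolist() for x,y in((-89,-75),(-89,75),(89,75),(89,-75))])
```

```text
head bottom [[203.0, 356.0], [176.0, 301.0], [268.0, 281.0], [298.0, 335.0]]
rim out [[194.0, 419.0], [115.0, 252.0], [427.0, 186.0], [529.0, 340.0]]
```

drive_tool(increments=[[0.08,0,-0.2,0,-0.03,0],[0.08,0.02,-0.4,0,-0.03,0],[0.08,0.02,-0.55,0,-0.03,0]])

```text
time_s: 17.9
eef_pos: [447.4, 80.3, 174.2]
tool_rot: [0.15, 0.989, -0.001, -0.001]
force: [0.6, -0.5, -3.7]
gripper_width: 28.2
```

drive_tool(increments=[[0,0,-0.1,0,0,0],[0,0,-0.2,0,0,0],[0,0,-0.3,0,0,0]])

```text
time_s: 18.27
eef_pos: [447.5, 80.2, 167.4]
tool_rot: [0.15, 0.989, -0.001, -0.0]
force: [-0.4, -0.3, -4.0]
gripper_width: 27.8
```

```bash
python3 look.py 12
python3 - <<'E'
from h import *
inc([*frompan(-54,-42),150],Rtool(72.8,0))
E
```

```text
18.275 [447.5  80.2 167.4] [-0.4 -0.3 -4. ] [-0.03 -0.   -0.03]
side y [-66, -52, -38, -24, -10, 10, 24, 38, 52, 66]
-57 ['92', '138', '182', '497', '498', '40', '145', '250', '40', '44']
0 ['22', '-', '40', '40', '39', '33', '40', '40', '40', '42']
57 ['31', '-', '40', '40', '39', '36', '40', '40', '40', '44']
t 18.32 pos [447.3  80.2 167. ] F [-0.7  0.1 -3.6] w 27.7 j [ 0.06 -0.29  2.12 -0.    1.31 -1.21]
inc [0.045, 0.018, -0.681] [0.009, -0.005, 0.005]
```

View pics/s12.png

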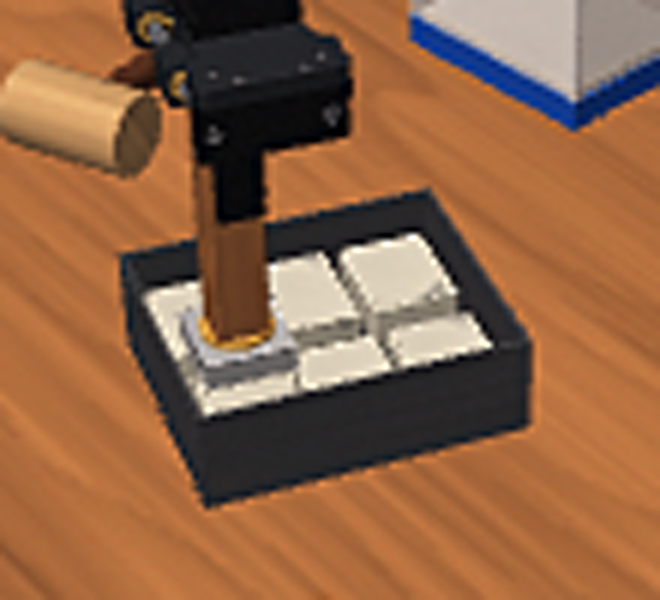

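drive_tool(increments=[[0.06,0.01,-0.1,0,0,0],[0.06,0.01,-0.2,0,0,0],[0.06,0.01,-0.3,0,0,0],[0.06,0.01,-0.4,0,0,0]])

```text
time_s: 18.82
eef_pos: [448.9, 80.5, 157.2]
tool_rot: [0.15, 0.989, -0.001, -0.0]
force: [0.0, 1.2, -3.4]
gripper_width: 27.8
```

drive_tool(increments=[[0,0,-0.1,0,0,0],[0,0,-0.2,0,0,0],[0,0,-0.3,0,0,0]])

```text
time_s: 19.2
eef_pos: [448.9, 80.5, 149.8]
tool_rot: [0.15, 0.989, -0.001, -0.0]
force: [0.5, 0.2, -3.2]
gripper_width: 27.8
```

drive_tool(increments=[[0,0,-0.1,0,0,0],[0,0,-0.2,0,0,0],[0,0,-0.3,0,0,0]])

```text
time_s: 19.58
eef_pos: [448.9, 80.5, 142.3]
tool_rot: [0.15, 0.989, -0.001, -0.0]
force: [0.4, -0.8, -3.3]
gripper_width: 27.8
```

drive_tool(increments=[[0,0,-0.06,0,0,0],[0,0,-0.12,0,0,0],[0,0,-0.18,0,0,0]])

```text
time_s: 19.95
eef_pos: [449.0, 80.5, 137.9]
tool_rot: [0.15, 0.989, -0.001, -0.0]
force: [0.6, -0.0, -3.4]
gripper_width: 28.0
```

drive_tool(increments=[[0,0,-0.06,0,0,0],[0,0,-0.12,0,0,0],[0,0,-0.16,0,0,0]])

```text
time_s: 20.32
eef_pos: [448.9, 80.5, 133.8]
tool_rot: [0.15, 0.989, -0.001, -0.0]
force: [0.1, -0.1, -3.0]
gripper_width: 28.0
```

drive_tool(increments=[[0,0,-0.04,0,0,0],[0,0,-0.06,0,0,0]])

```text
time_s: 20.58
eef_pos: [449.1, 80.5, 133.0]
tool_rot: [0.15, 0.989, -0.001, -0.0]
force: [-1.5, 0.5, 2.1]
gripper_width: 28.1
```

drive_tool(increments=[[0,0,-0.03,0,0,0],[0,0,-0.03,0,0,0]])

```text
time_s: 20.82
eef_pos: [449.5, 80.5, 132.9]
tool_rot: [0.15, 0.989, -0.001, 0.0]
force: [-2.4, -0.6, 5.2]
gripper_width: 27.9
```

```bash
python3 look.py 13
```

```text
20.825 [449.5  80.5 132.9] [-2.4 -0.6  5.2] [ 0.08  0.67 -0.01]
side y [-66, -52, -38, -24, -10, 10, 24, 38, 52, 66]
-57 ['157', '100', '152', '462', '464', '42', '41', '41', '40', '44']
0 ['23', '-', '41', '40', '39', '35', '40', '40', '40', '44']
57 ['29', '-', '40', '39', '40', '35', '40', '40', '40', '42']
```

View pics/s13.png

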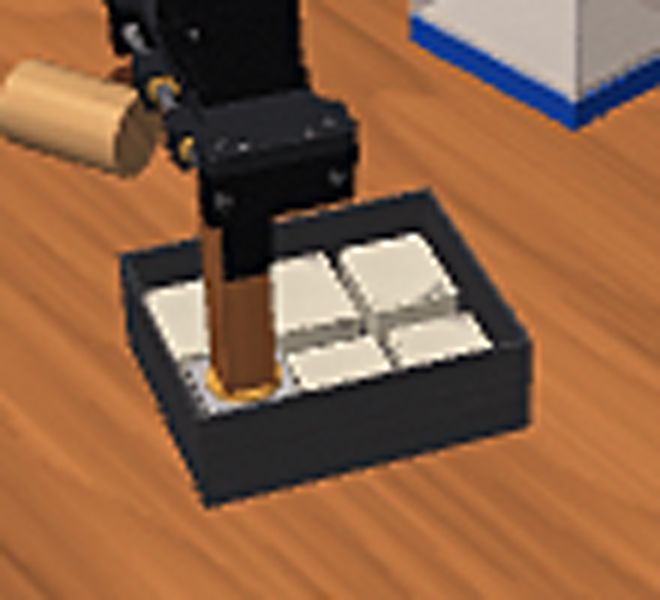

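drive_tool(increments=[[0,0,0.4,0,0,0],[0,0,1.6,0,0,0],[0,0,3.2,0,0,0],[0,-0.5,4.4,0,0,0],[0,-2,4.5,0,0,0]])

```text
time_s: 21.5
eef_pos: [450.5, 30.8, 247.4]
tool_rot: [0.149, 0.989, -0.0, 0.003]
force: [0.3, -1.0, -4.2]
gripper_width: 27.3
```

drive_tool(increments=[[0.3,-2,0,0,0,0],[0.6,-4.2,0,0,0,0],[0.8,-6.4,0,0,0,0],[0.8,-8.5,0,0,0,0],[0.8,-9.6,0,0,0,0]])

```text
time_s: 22.12
eef_pos: [468.5, -211.9, 243.6]
tool_rot: [0.151, 0.989, -0.001, -0.0]
force: [-0.1, 0.2, -3.3]
gripper_width: 27.7
```

```bash
python3 look.py 14
python3 - <<'E'
from h import *
p2,d2=imaging.snapshot('top'); cv2.imwrite('pics/t14.png',cv2.resize(p2[130:260,150:320],None,fx=4.6,fy=4.6,interpolation=cv2.INTER_CUBIC)[:600,:800])
heights('top',d2)
G=np.array([457.7,-314.3,136.1]); q=Ro.from_quat([.029,.965,-.008,.259]); 
inc(G+60*AX,q.as_matrix())
E
```

```text
22.125 [ 468.5 -211.9  243.6] [-0.1  0.2 -3.3] [ 0.09 -0.06  0.03]
side y [-66, -52, -38, -24, -10, 10, 24, 38, 52, 66]
-57 ['25', '-', '40', '39', '39', '36', '40', '40', '40', '44']
0 ['30', '-', '40', '40', '40', '34', '40', '40', '40', '43']
57 ['28', '-', '40', '40', '40', '36', '40', '40', '40', '45']
top y [-66, -52, -38, -24, -10, 10, 24, 38, 52, 66]
-57 ['40', '39', '40', '39', '38', '28', '38', '40', '39', '40']
0 ['41', '40', '39', '40', '39', '23', '40', '39', '39', '39']
57 ['41', '40', '40', '40', '39', '29', '40', '40', '40', '39']
t 22.23 pos [ 468.5 -212.   243.5] F [ 0.2  0.4 -4.1] w 28.1 j [-0.53 -0.2   1.91 -0.    1.43 -1.79]
inc [-1.628, -4.021, -2.217] [-0.537, -2.969, 1.373]
```

View pics/t14.png

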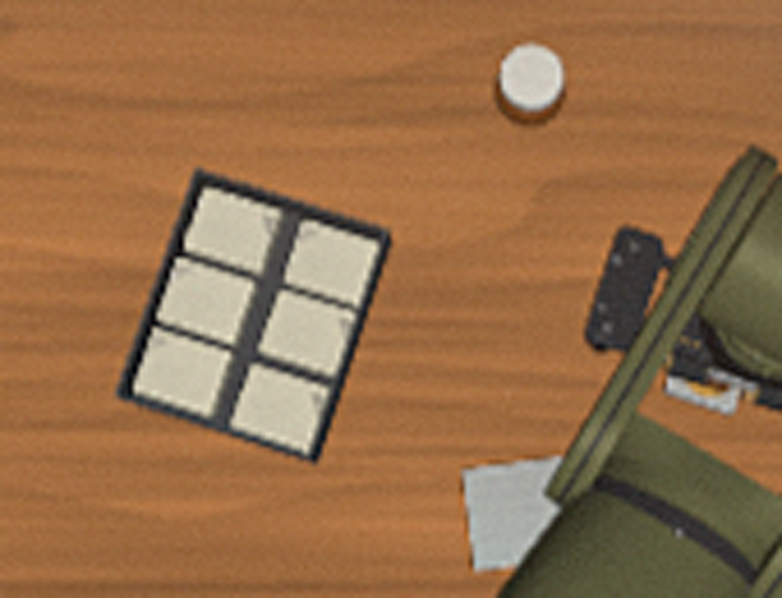

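View pics/s14.png

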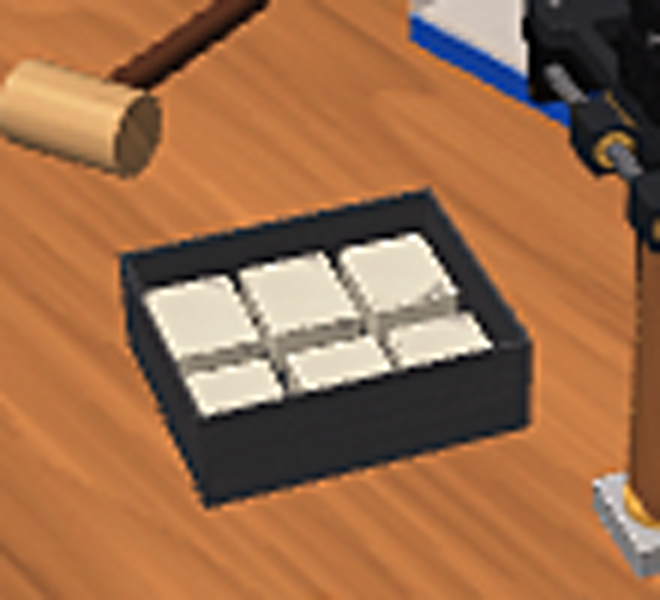

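All six chunks read 39–40 mm in both views, so they lie flat. Now I'll put the tamper back.

drive_tool(increments=[[-0.2,-1,0,-0.1,-0.7,0.3],[-0.6,-2.2,0,-0.3,-1.6,0.7],[-1.2,-3.4,-0.4,-0.45,-2.4,1.1],[-1.63,-4.02,-1.2,-0.54,-2.97,1.37],[-1.63,-4.02,-1.8,-0.54,-2.97,1.37]])

```text
time_s: 22.85
eef_pos: [425.8, -309.7, 196.4]
tool_rot: [0.029, 0.966, -0.008, 0.258]
force: [-1.2, -0.5, -3.3]
gripper_width: 27.9
```

drive_tool(increments=[[0,0,0,0,0,0],[0,0,0,0,0,0]])

```text
time_s: 23.1
eef_pos: [429.5, -309.5, 200.4]
tool_rot: [0.026, 0.965, -0.009, 0.26]
force: [0.3, -0.7, -2.8]
gripper_width: 28.1
```

Run:
```python
from h import *
G=np.array([457.7,-314.3,136.1]); q=Ro.from_quat([.029,.965,-.008,.259]); 
inc(G+20*AX,q.as_matrix())
```

```text
t 23.1 pos [ 429.5 -309.5  200.4] F [ 0.3 -0.7 -2.8] w 28.1 j [-0.95 -0.4   2.21  0.47  1.03 -2.65]
inc [0.73, -0.168, -1.877] [0.014, 0.008, -0.028]
```

drive_tool(increments=[[0,-0.17,-0.4,0.01,0.01,-0.03],[0.35,-0.17,-1.0,0.01,0.01,-0.03],[0.73,-0.17,-1.88,0.01,0.01,-0.03],[0.73,-0.17,-1.88,0.01,0.01,-0.03]])

```text
time_s: 23.6
eef_pos: [446.2, -312.8, 149.8]
tool_rot: [0.03, 0.966, -0.006, 0.257]
force: [0.3, 0.7, -3.7]
gripper_width: 27.5
```

Run:
```python
from h import *
G=np.array([457.7,-314.3,136.1]); q=Ro.from_quat([.029,.965,-.008,.259]); 
inc(G+5*AX,q.as_matrix())
inc(G,q.as_matrix())
p,d=imaging.snapshot('side'); cv2.imwrite('pics/s15.png',cv2.resize(p[210:300,260:360],None,fx=8,fy=6.6,interpolation=cv2.INTER_CUBIC)[:600,:800])
```

```text
t 23.6 pos [ 446.2 -312.8  149.8] F [ 0.3  0.7 -3.7] w 27.5 j [-0.92 -0.3   2.23  0.49  0.92 -2.67]
inc [0.359, -0.056, -0.374] [-0.022, -0.023, 0.003]
t 23.6 pos [ 446.2 -312.8  149.8] F [ 0.3  0.7 -3.7] w 27.5 j [-0.92 -0.3   2.23  0.49  0.92 -2.67]
inc [0.458, -0.062, -0.547] [-0.022, -0.023, 0.003]
```

View pics/s15.png

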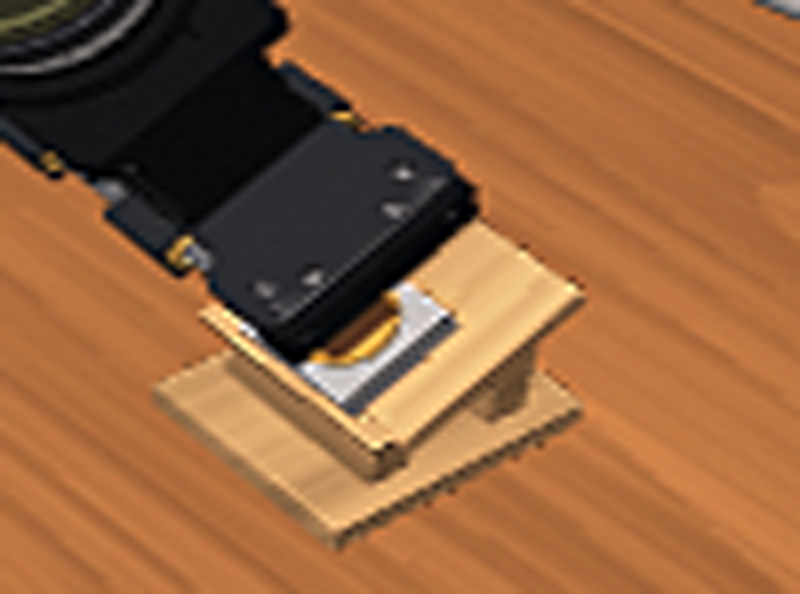

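drive_tool(increments=[[0.3,-0.04,0.05,-0.02,-0.02,0],[0.3,-0.04,0.05,-0.02,-0.02,0],[0.3,-0.04,0.05,-0.02,-0.02,0]])

```text
time_s: 24.02
eef_pos: [454.1, -315.6, 154.3]
tool_rot: [0.03, 0.965, -0.01, 0.261]
force: [0.5, 0.3, -2.9]
gripper_width: 27.9
```

```bash
cat > g.py <<'E'
from h import *
G=np.array([457.7,-314.3,136.1]); q=Ro.from_quat([.029,.965,-.008,.259]).as_matrix()
UP=np.cross(q[:,1],AX); 
if UP[0]<0: UP=-UP
s=telemetry.get_state(); e=s['eef_pos']-G
print('rel up',(e@UP).round(2),'h',(e@AX).round(2),'lat',(e@q[:,1]).round(2),'F up/h/lat',(s['force']@UP).round(1),(s['force']@AX).round(1),(s['force']@q[:,1]).round(1))
E
python3 - <<'E'
from g import *
inc(G+4*AX+2.5*UP,q)
E
```

```text
rel up 6.05 h 17.47 lat -1.49 F up/h/lat -1.1 -2.8 0.3
t 24.02 pos [ 454.1 -315.6  154.3] F [ 0.5  0.3 -2.9] w 27.9 j [-0.91 -0.3   2.22  0.49  0.91 -2.66]
inc [0.15, 0.05, -0.537] [0.025, 0.019, 0.013]
```

drive_tool(increments=[[0.05,0.05,-0.18,0.02,0.02,0.01],[0.1,0.05,-0.36,0.02,0.02,0.01],[0.15,0.05,-0.53,0.02,0.02,0.01],[0.15,0.05,-0.53,0.02,0.02,0.01]])

```text
time_s: 24.52
eef_pos: [457.4, -313.6, 139.2]
tool_rot: [0.029, 0.966, -0.007, 0.258]
force: [-0.2, 1.3, -3.2]
gripper_width: 27.8
```

Run:
```python
from g import *
inc(G+1*AX+2*UP,q)
p,d=imaging.snapshot('side'); cv2.imwrite('pics/s16.png',cv2.resize(p[210:300,260:360],None,fx=8,fy=6.6,interpolation=cv2.INTER_CUBIC)[:600,:800])
```

```text
rel up 1.3 h 2.88 lat 0.66 F up/h/lat -1.9 -2.6 1.3
t 24.52 pos [ 457.4 -313.6  139.2] F [-0.2  1.3 -3.2] w 27.8 j [-0.9  -0.27  2.22  0.5   0.89 -2.67]
inc [0.06, -0.03, -0.051] [-0.007, -0.011, 0.002]
```

View pics/s16.png

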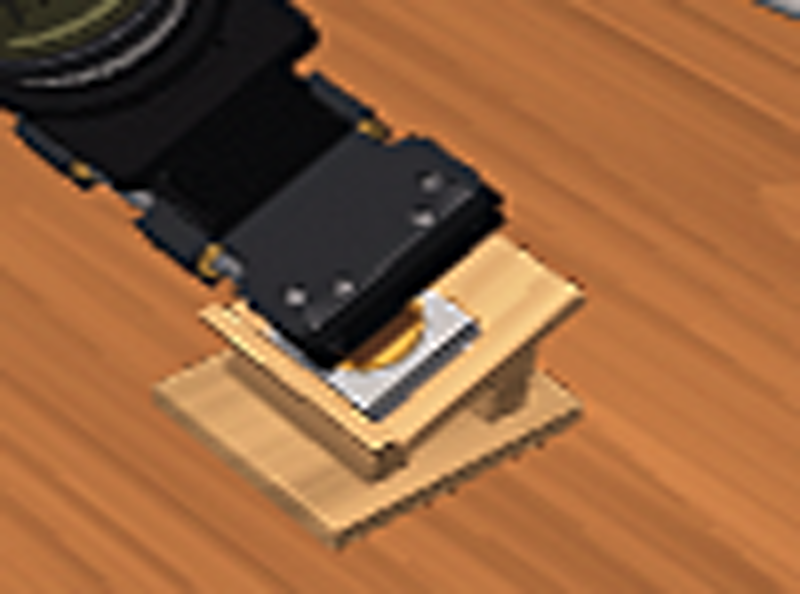

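drive_tool(increments=[[0.03,-0.02,-0.05,0,0,0],[0.05,-0.02,-0.08,0,0,0],[0.05,-0.02,-0.08,0,0,0]])

```text
time_s: 24.95
eef_pos: [458.9, -314.5, 138.2]
tool_rot: [0.029, 0.965, -0.008, 0.259]
force: [-0.2, 0.3, -3.1]
gripper_width: 27.5
```

Run:
```python
from g import *
inc(G-1*AX+0.5*UP,q)
```

```text
rel up 2.11 h 1.17 lat -0.16 F up/h/lat -1.8 -2.5 0.3
t 24.95 pos [ 458.9 -314.5  138.2] F [-0.2  0.3 -3.1] w 27.5 j [-0.9  -0.27  2.22  0.5   0.88 -2.67]
inc [-0.012, 0.007, -0.107] [-0.001, -0.005, 0.003]
```

Next I'll take up the last 1 mm along the normal, watching for contact.

drive_tool(increments=[[0.01,0,-0.02,0,0,0],[0.02,0,-0.04,0,0,0],[0.02,0,-0.04,0,0,0]])

```text
time_s: 25.32
eef_pos: [459.5, -314.5, 137.2]
tool_rot: [0.029, 0.965, -0.008, 0.259]
force: [0.3, 0.5, -2.3]
gripper_width: 27.9
```

```bash
python3 g.py
```

```text
rel up 2.09 h 0.09 lat -0.1 F up/h/lat -0.9 -2.2 0.5
```

drive_tool(increments=[[0.01,0,-0.015,0,0,0],[0.01,0,-0.02,0,0,0],[0.01,0,-0.02,0,0,0]])

```text
time_s: 25.7
eef_pos: [459.5, -314.6, 137.3]
tool_rot: [0.029, 0.966, -0.008, 0.259]
force: [-4.5, 0.7, 1.7]
gripper_width: 27.8
```

```bash
python3 g.py
```

```text
rel up 2.19 h 0.09 lat -0.18 F up/h/lat -3.0 3.7 0.4
```

drive_tool(increments=[[-0.03,0,-0.015,0,0,0],[-0.05,0,-0.028,0,0,0],[-0.07,0.005,-0.04,0,0,0],[-0.07,0.005,-0.04,0,0,0]])

```text
time_s: 26.2
eef_pos: [458.5, -314.9, 136.6]
tool_rot: [0.029, 0.965, -0.009, 0.26]
force: [0.3, 0.9, 3.2]
gripper_width: 27.7
```

Run:
```python
from g import *
p,d=imaging.snapshot('side'); cv2.imwrite('pics/s17.png',cv2.resize(p[210:300,260:360],None,fx=8,fy=6.6,interpolation=cv2.INTER_CUBIC)[:600,:800])
```

```text
rel up 0.99 h 0.05 lat -0.54 F up/h/lat 1.8 2.6 0.9
```

View pics/s17.png

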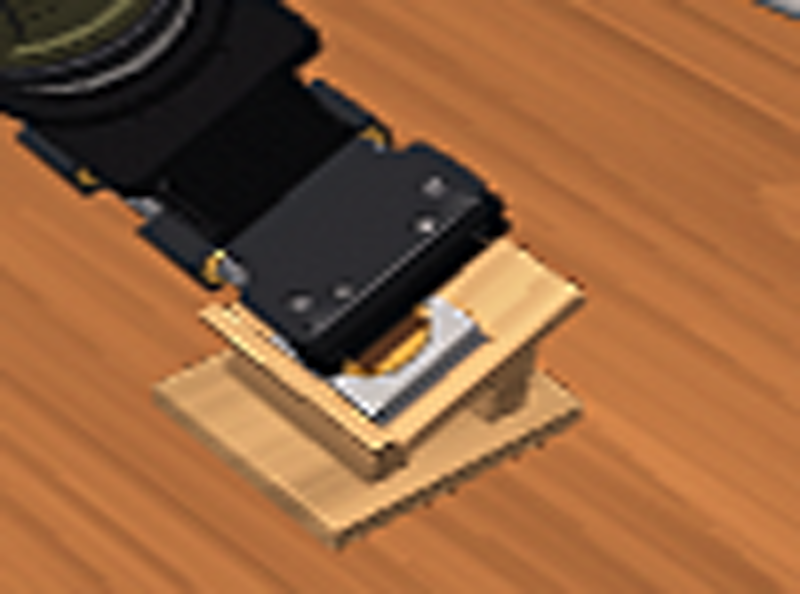

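drive_tool(increments=[[-0.02,0.01,-0.01,0,0,0],[-0.04,0.02,-0.023,0,0,0],[-0.04,0.02,-0.023,0,0,0]])

```text
time_s: 26.62
eef_pos: [457.6, -314.8, 136.2]
tool_rot: [0.029, 0.965, -0.009, 0.26]
force: [1.6, -1.4, 4.1]
gripper_width: 27.6
```

```bash
python3 g.py
```

```text
rel up -0.07 h 0.12 lat -0.47 F up/h/lat 3.5 2.7 -1.3
```

drive_tool(increments=[[-0.02,0.01,-0.012,0,0,0],[-0.035,0.015,-0.02,0,0,0],[-0.035,0.015,-0.02,0,0,0]])

```text
time_s: 27.0
eef_pos: [457.3, -314.7, 136.1]
tool_rot: [0.03, 0.965, -0.009, 0.26]
force: [5.5, -2.5, 2.3]
gripper_width: 28.0
```

```bash
python3 g.py
```

```text
rel up -0.38 h 0.18 lat -0.38 F up/h/lat 6.1 -0.8 -2.1
```

drive_tool(increments=[[0.01,-0.005,0,0,0,0],[0.02,-0.01,0,0,0,0]], squeeze=10)

```text
time_s: 27.25
eef_pos: [456.7, -314.7, 135.7]
tool_rot: [0.029, 0.965, -0.009, 0.259]
force: [-1.7, -1.8, 8.8]
gripper_width: 28.0
```

drive_tool(increments=[[0,0,0,0,0,0],[0,0,0,0,0,0],[0,0,0,0,0,0],[0,0,0,0,0,0],[0,0,0,0,0,0]], fingers=0)

```text
time_s: 27.88
eef_pos: [456.4, -313.6, 134.4]
tool_rot: [0.029, 0.966, -0.008, 0.258]
force: [-0.7, 0.7, -0.3]
gripper_width: 72.4
```

drive_tool(increments=[[0,0,0,0,0,0],[0,0,0,0,0,0],[0,0,0,0,0,0],[0,0,0,0,0,0],[0,0,0,0,0,0]])

```text
time_s: 28.5
eef_pos: [456.5, -313.8, 134.6]
tool_rot: [0.029, 0.965, -0.008, 0.259]
force: [0.6, 0.2, -0.5]
gripper_width: 95.1
```

Run:
```python
from g import *
print(s['gripper_width'],AX*110/25)
p,d=imaging.snapshot('side'); cv2.imwrite('pics/s18.png',cv2.resize(p[210:300,260:360],None,fx=8,fy=6.6,interpolation=cv2.INTER_CUBIC)[:600,:800])
p,d=imaging.snapshot('top'); cv2.imwrite('pics/t18.png',cv2.resize(p[170:240,290:380],None,fx=8,fy=8,interpolation=cv2.INTER_CUBIC)[:600,:800])
```

```text
rel up -1.78 h -0.7 lat 0.45 F up/h/lat 0.3 -0.7 0.2
95.13310587693002 [-2.19612762  0.13047402  3.81051178]
```

View pics/s18.png

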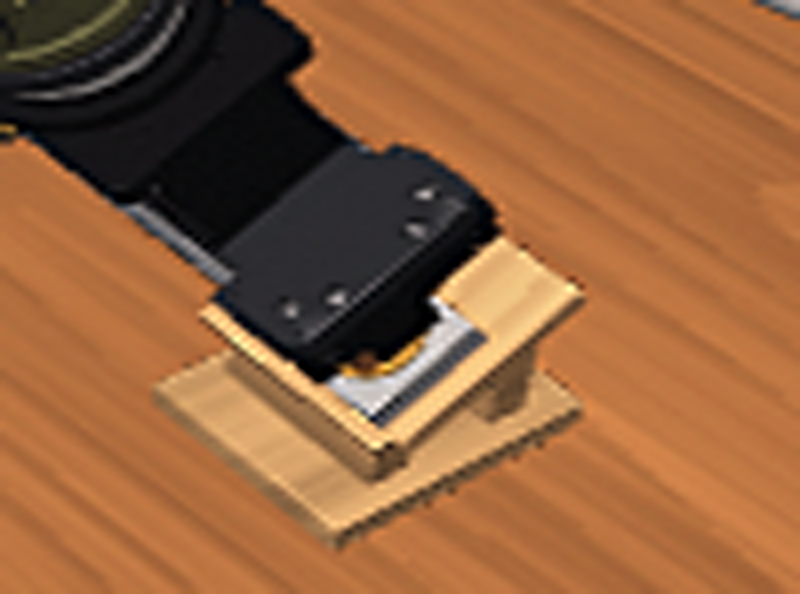

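View pics/t18.png

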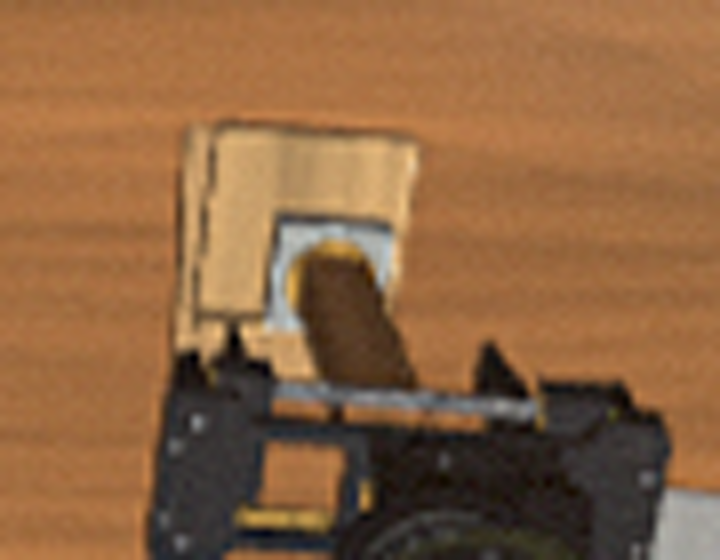

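The tamper is back within a pixel of where it started. I'll back away along the handle axis, then do the final checks.

drive_tool(increments=[[-0.4,0.02,0.7,0,0,0],[-1.1,0.06,1.9,0,0,0],[-1.8,0.1,3.1,0,0,0],[-2.4,0.14,4.2,0,0,0],[-2.4,0.14,4.2,0,0,0]])

```text
time_s: 29.22
eef_pos: [396.9, -311.7, 242.7]
tool_rot: [0.029, 0.965, -0.011, 0.26]
force: [0.3, 0.7, -0.3]
gripper_width: 95.1
```

drive_tool(increments=[[-0.3,0,2,0,0.5,0],[-0.6,1,4,0,1.5,0],[-0.6,3,4.5,0,2.5,0],[-0.6,5,4.5,0,3,0],[-0.6,6.5,4.5,0,3,0]])

```text
time_s: 29.85
eef_pos: [382.8, -145.5, 350.3]
tool_rot: [0.024, 1.0, -0.015, -0.001]
force: [0.3, -0.6, -0.6]
gripper_width: 95.3
```

drive_tool(increments=[[0,0,0,0,0,0],[0,0,0,0,0,0]])

```text
time_s: 30.1
eef_pos: [381.7, -147.9, 350.8]
tool_rot: [0.026, 1.0, -0.015, -0.001]
force: [0.2, 0.4, 1.2]
gripper_width: 95.0
```

```bash
python3 - <<'E'
from g import *
nb=np.array([-.5,0,.866]);up=np.array([.866,0,.5])
for n in('top','side'):
    p,d=imaging.snapshot(n); cv2.imwrite(f'pics/{n}20.png',cv2.resize(p,(800,600),interpolation=cv2.INTER_CUBIC)); heights(n,d)
    for dd,l in((np.load(n+'0.npz')['d'],'before'),(d,'after')):
        w=pts(n,dd).reshape(-1,3); w=w[np.isfinite(w).all(1)]; w=w[(w[:,0]>400)&(w[:,0]<570)&(w[:,1]>-370)&(w[:,1]<-250)]
        h=w@nb; t=w[(h>-63)&(h<-52)]
        print(n,l,'handle end',len(t),cv2.minAreaRect(np.stack([t@up,t[:,1]],1).astype(np.float32)),t.mean(0).round(1))
    diff=cv2.absdiff(p,np.load(n+'0.npz')['p']).max(-1); cv2.imwrite(f'pics/diff_{n}.png',cv2.resize(((diff>40)*255).astype(np.uint8),(400,300)))
E
python3 -c "
import cv2,numpy as np
cv2.imwrite('pics/dd.png',np.hstack([cv2.imread('pics/diff_top.png'),cv2.imread('pics/diff_side.png')]))"
```

```text
rel up 33.03 h 228.83 lat 161.42 F up/h/lat 0.7 0.9 0.4
top y [-66, -52, -38, -24, -10, 10, 24, 38, 52, 66]
-57 ['40', '40', '39', '39', '39', '25', '39', '40', '40', '39']
0 ['41', '40', '39', '40', '39', '19', '39', '40', '40', '40']
57 ['39', '40', '39', '38', '39', '24', '41', '39', '39', '39']
top before handle end 82 ((464.8455810546875, -311.2210998535156), (28.92543601989746, 28.272647857666016), 89.45672607421875) [ 431.8 -311.3  183.7]
top after handle end 75 ((466.20196533203125, -313.516357421875), (30.444639205932617, 27.482433319091797), 5.382888317108154) [ 432.9 -313.2  184.2]
side y [-66, -52, -38, -24, -10, 10, 24, 38, 52, 66]
-57 ['31', '-', '40', '40', '40', '36', '40', '40', '40', '45']
0 ['29', '-', '40', '40', '39', '34', '40', '40', '40', '43']
57 ['31', '-', '40', '40', '40', '35', '40', '40', '40', '43']
side before handle end 148 ((462.92559814453125, -314.1223449707031), (27.599172592163086, 27.970611572265625), 88.6350326538086) [ 428.8 -315.2  182.2]
side after handle end 154 ((462.74932861328125, -314.2737731933594), (28.862285614013672, 27.74306297302246), 87.96277618408203) [ 428.8 -315.9  182.3]
```

View pics/side20.png

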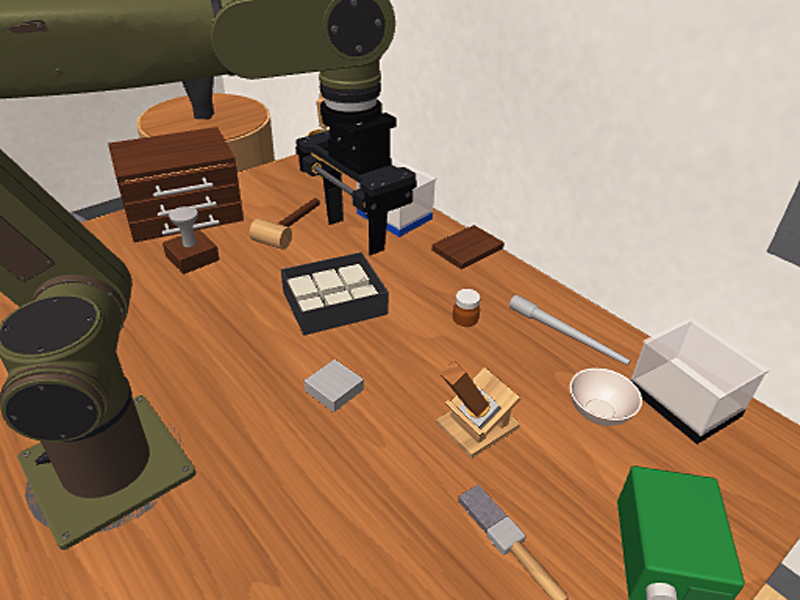

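View pics/dd.png

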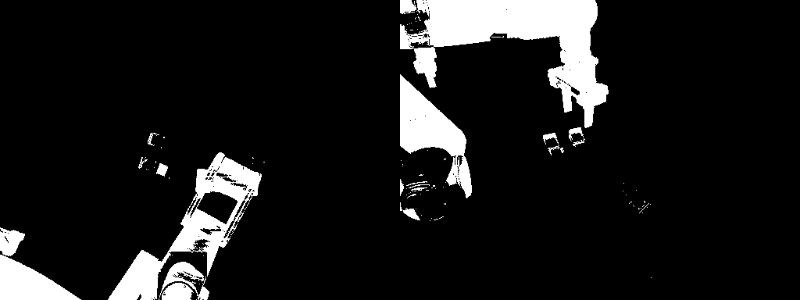

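The tamper's handle end is within 0.2 mm of its first position in the side view and about 2 mm in the top view. The difference picture shows no change to anything else on the bench, so I'm handing the job in.

```bash
python3 -c "
from bench import order,telemetry
print(telemetry.get_state()['time_s']); print(order.close_job())"
```

```text
30.2
the job is handed in; nothing more can be done
None
```

I pressed the three proud chunks flat with the tamper, put it back on its rest and handed the job in at 30.2 s. The proud ones were both +y wall chunks in the end rows and the -y wall chunk in the row nearest the robot. The highest upward force I read while pressing was 9 N; the force is only reported at the end of each move.

**Last checks:**
- **Chunks:** all six tops measure 38–41 mm above the table in the top camera, where flat is 40 mm. The side camera agrees wherever it can see; the near wall hides part of the -y row.
- **Tamper:** it was set down on the board and slid until it touched the lip. The handle's top end is within 0.2 mm of its first position in the side view.
- **Rest of the bench:** the before/after pictures show no other change where the arm does not block the view. The gripper is open and clear of everything.

**What disagreed:** the top view puts the handle's end about 2–3 mm from where it started. That is near the 2 mm calibration error and the noise in so few pixels; the side view does not show it.

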